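Sort nuts, bolts and a drilled block into the sample trays

ROBOT

A 6-joint arm with a two-finger parallel gripper is mounted at the origin on the work surface; the furniture and walls round the work are solid. World frame = base frame: x ahead of the robot, y to its left, z up, the work surface at z = 0. Lengths are in m, angles in rad, forces in N, time in s.
With the tool pointing down it reaches from about 0.275 to 0.75 m from the base axis. Payload 10.2 kg.
Tool frame: the origin (TCP) lies midway between the tips of the shut fingers; the grasp point (between the pads) lies 19 mm behind it (bot.hold_point_z is the z of the grasp point in the tool frame, in m); z points along the fingers, y is the line along which they close (so a half turn about z gives the same grasp; the last joint's range is limited). The gripper opens to 88 mm and grips with 3 to 60 N. Pads are 18 mm wide; open, the fingers measure 123 mm over their backs; the gripper's body (75 mm by 187 mm) begins 45 mm behind the grasp point.
Start: joints at [1.076, 0.313, 1.498, -0, 1.331, -0.223], TCP at [0.141, 0.506, 0.239] pointing down, gripper open.
Joint ranges: [-2.94, 2.94], [-0.97, 2.17], [0.19, 2.56], [-1.23, 4.37], [0.02, 3.11], [-2.88, 2.88]. Speed limits (rad/s): [2.39, 2.39, 3.01, 3.14, 3.14, 3.14].

INTERFACE

Orientations are given as a 3x3 rotation matrix whose columns are the frame's x, y, z axes.
In Python, from workcell import bot, vision, spotter gives the robot as it stands.
- The arm moves only by the tool arm_command, never from a script. Its argument "series" is text: rows parted by semicolons, each of 7 numbers parted by spaces: the shift along the tool's x, y, z in mm, then the turn, a rotation vector about the tool's x, y, z in rad, then the finger opening in mm, from 0 to 88.1. In form: x y z wx wy wz claw; .... A call has 1 to 8 rows; each row is the pose to reach, as a shift and turn from the pose commanded when the call began, along the tool's axes at that moment; what a row does not reach only later rows make up. A row lasts 1/12 s, in which the tool goes at most 41.7 mm and 7.16 degrees, less where a joint would pass 70% of its speed; a pose out of reach is approached as far as the arm can. A call with a gripper value outside its range is refused whole. The fingers move at their own pace and stop on an object; "squeeze" is the grip in N (left out, the last holds). Time passes only in rows, so rows that repeat a pose let the fingers close. It gives the time, the measured TCP pose, the force, the opening and the grip force at its end, in the units of the state.
- bot.observe(): the state, without advancing time (a new reading comes with each control period).
- vision.camera(name): name is "scene" or "top" or "wrist"; returns the picture (480x640x3 uint8, red, green, blue); there is no depth.
- vision.get_calibration(name): a dict with "fx", "fy", "cx", "cy" (pixels), "k1" (the pictures are not rectified: a ray, as slopes to the right and down, at radius r is drawn at 1 + k1 r^2 times it, then the intrinsics apply), "eye" and "attitude" of the camera in the world. Camera axes: x right, y down, z forward; pixel columns grow to the right and rows downward; lengths in m; the calibration is good to about 2 mm. A picture is of the moment at which its call begins: read the wrist's pose just before it. get_calibration takes no time and is no camera call; for the wrist camera it gives the pose at the moment of the call.
- bot.hand_in(): hands the job in; it is judged then, once.
Trained networks look in the newest picture that a camera, given by its name, has taken for a name from the list of things; names that differ only in an ending like _2 or _b are one class to them, and where a whole thing is asked for, a point or a joint stands for the part that bears it (a point fixed in the world has none). Each returns a list of dicts, best first, with "p" (0 to 1); they miss things now and then, are a little off and sometimes report something else, mostly with a low value. They report only what shows in the picture. A call takes as long as a camera call.
- spotter.search_frame(target, camera): "xy" ([column, row] in pixels, amid what is visible of it).
- spotter.silhouettes(target, camera): "region" (480x640 bool, what is visible of it) and "xy" ([column, row] in pixels, amid what is visible of it).
The state is a dict: "clock": time; "q": joint angles; "dq": joint speeds; "tau": joint torques, N m; "tool_pos": TCP position; "eef_rot": TCP orientation; "ft_force": force on the tool from outside, world axes, zero at the start; "ft_torque": the same for the moment, N m; "gripper_width": finger opening in m; "grasp_force": force on a finger pad.
Only numpy, scipy, OpenCV 4.12 (cv2) and the standard library are available. Lean on these libraries where they do the work, as an engineer would, in place of code of your own. Each camera call takes 0.05 s, during which the arm holds its last target. There are 200 camera calls.

TASK

Sort the five loose pieces lying in front of the robot, left of the middle vise (two nuts, two bolts, one drilled steel block) into the three trays: each tray has a sample of its kind fixed in its small end bay, and every piece belongs in the large bay of the tray whose sample is of its kind. Lay each piece on the tray floor, nuts and block flat, bolts on their sides, two of a kind next to each other and not one on top of the other. Leave the cold chisel and the hex key beside them where they lie.

Things in the scene. Friction and masses are not known exactly. Their poses are not given: they have to be found in the camera images.
- nut_a: Bright steel hexagon nut M16 (one of two alike), lying flat, 24 mm across the flats (its own x), 27 mm across the corners (its y), 13 mm high, 33 g. Origin: centre of its underside.
- nut_b: Bright steel hexagon nut M16 (the other of two alike), lying flat, 24 mm across the flats (its own x), 27 mm across the corners (its y), 13 mm high, 33 g. Origin: centre of its underside.
- bolt_thick: The thicker, shorter (M16) bright steel hexagon bolt, lying on its side: 62 mm long, along its own y with the head at +y; shank 16 mm diameter, head 28 mm across the corners and 13 mm long; 80 g. Origin: on its underside at mid-length, 10 to 12 mm below the axis; grip the shank here across x (17 mm of bare shank toward the head, more the other way).
- bolt_thin: The thinner, longer (M12) bright steel hexagon bolt, lying on its side: 68 mm long, along its own y with the head at +y; shank 12 mm diameter, head 21 mm across the corners and 9 mm long; 80 g. Origin: on its underside at mid-length, 7 to 9 mm below the axis; grip the shank here across x (24 mm of bare shank toward the head, more the other way).
- drilled_block: Filed steel block with three drilled holes, 45 mm (its x) by 75 mm (its y) by 18 mm high, 0.46 kg, lying flat and loose with the nuts and bolts (a similar block on the far side of the table, beside or behind the robot, belongs to the room). Origin: centre of its underside.
- nut_tray: Grey open steel tray, fixed, with a nut as sample fixed in the 50 mm long bay at its +x end; the three trays are alike but for it. Large empty bay: inside 115 mm (x) by 100 mm (y). Walls and divider 3 mm thick, 20 mm high; floor 3 mm thick. Origin: at table height under the large bay's centre; z up, x along the tray to the sample bay (divider at x 57.5 to 60.5 mm).
- bolt_tray: Grey open steel tray, fixed, with a bolt as sample fixed in the 50 mm long bay at its +x end; the three trays are alike but for it. Large empty bay: inside 115 mm (x) by 100 mm (y). Walls and divider 3 mm thick, 20 mm high; floor 3 mm thick. Origin: at table height under the large bay's centre; z up, x along the tray to the sample bay (divider at x 57.5 to 60.5 mm).
- block_tray: Grey open steel tray, fixed, with a drilled block as sample fixed in the 50 mm long bay at its +x end; the three trays are alike but for it. Large empty bay: inside 115 mm (x) by 100 mm (y). Walls and divider 3 mm thick, 20 mm high; floor 3 mm thick. Origin: at table height under the large bay's centre; z up, x along the tray to the sample bay (divider at x 57.5 to 60.5 mm).
- chisel: Cold chisel, a bystander to be left alone: 153 mm long (its y), 21 mm wide, 16 mm high, lying loose beside the pieces. Origin: centre of its underside.
- key: Dark L-shaped hex key, a bystander to be left alone: 124 mm long (its y), 39 mm wide, 9 mm high, lying loose beside the pieces. Origin: centre of its underside.

How it is judged:
By the outcome, as a careful person would: the job done as asked, in the order asked, and still so for the second after the job is handed in, with the robot touching nothing.
It also fails if it takes over 131 s, if anything falls off the work surface, if the arm or the gripper's body presses on something with over 40 N, if the wrist force passes 120 N, or if a joint passes its speed limit or range.

## Working session

There is one attempt and no reset: what is moved stays moved. The work goes in short steps, Python scripts to look and compute and a tool call to move; the robot and the scene stay as the last step left them, time stands still between calls to the robot, and variables do not carry over. Pictures are saved under pics/ and viewed, at most 14 in all, crops included, and the job is handed in when it is done.

Besides the shell and the picture viewer there is one more tool, called after ">>>" as name(argument=value, ...) on one line, values as JSON. arm_command: Moves the arm, as the interface text tells. Its arguments: {"type":"object","properties":{"series":{"type":"string"},"squeeze":{"type":"number"}},"required":["series"]}

```bash
mkdir -p pics; ls; python3 - <<'E'
from workcell import bot, vision, spotter
import cv2, numpy as np
s=bot.observe(); print({k:np.round(v,3).tolist() for k,v in s.items()}, bot.hold_point_z)
for n in("scene","top","wrist"):
    c=vision.get_calibration(n); print(n,{k:np.round(v,3).tolist() for k,v in c.items()})
    cv2.imwrite(f"pics/{n}0.png",vision.camera(n)[...,::-1])
E
```

```text
pics
{'clock': 0.0, 'q': [1.076, 0.313, 1.498, 0.0, 1.331, -0.223], 'dq': [0.001, 0.0, 0.0, -0.001, -0.001, -0.001], 'tau': [-0.001, -40.221, -25.227, 0.069, 0.035, -0.0], 'tool_pos': [0.141, 0.505, 0.238], 'eef_rot': [[-0.963, 0.268, -0.001], [0.268, 0.963, -0.001], [0.0, -0.001, -1.0]], 'ft_force': [0.344, 0.315, 0.52], 'ft_torque': [0.023, 0.002, -0.051], 'grasp_force': 0.0, 'gripper_width': 0.088} -0.0187
scene {'fx': 587.85, 'fy': 587.85, 'cx': 317.729, 'cy': 241.542, 'k1': -0.046, 'eye': [0.01, 0.789, 1.065], 'attitude': [[-0.874, -0.374, 0.311], [-0.486, 0.681, -0.547], [-0.007, -0.629, -0.777]]}
top {'fx': 586.079, 'fy': 586.079, 'cx': 318.738, 'cy': 235.437, 'k1': -0.005, 'eye': [0.167, 0.059, 1.592], 'attitude': [[-0.016, -0.986, 0.166], [-1.0, 0.017, 0.006], [-0.009, -0.166, -0.986]]}
wrist {'fx': 415.319, 'fy': 415.319, 'cx': 318.154, 'cy': 242.037, 'k1': -0.064, 'eye': [0.067, 0.525, 0.384], 'attitude': [[0.268, 0.922, 0.28], [0.963, -0.256, -0.078], [-0.0, 0.291, -0.957]]}
```

View pics/top0.png

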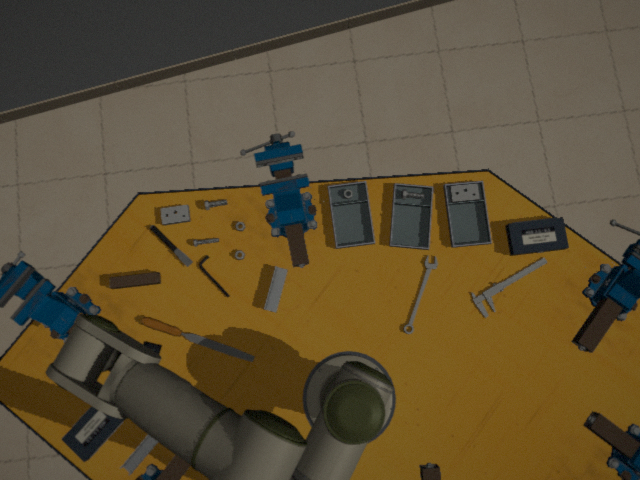

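View pics/scene0.png

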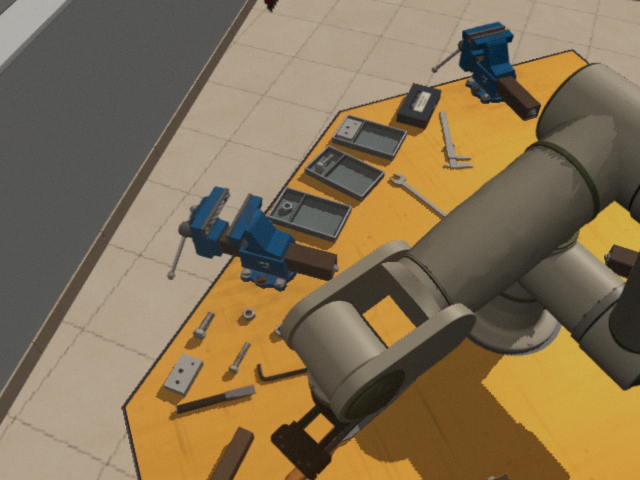

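View pics/wrist0.png

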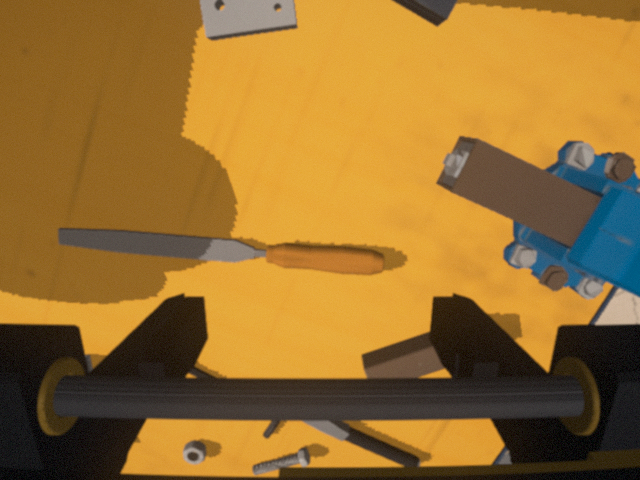

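The top view shows the block at (175,214), thick bolt (212,204), thin bolt (204,240), nuts (239,225) and (239,254), chisel (170,245) and key (213,275). The trays are nut (351,215), bolt (411,217) and block (467,213), with their samples at the far end. The scene view agrees. The wrist view only catches a nut and a bolt at its lower edge. I'll measure coarsely from the top camera first.

```bash
cat > h.py <<'E'
from workcell import bot, vision, spotter
import cv2, numpy as np
def ground(c,px,z):
    """pixels (N,2) -> world xy on plane height z"""
    d=(np.atleast_2d(px)-[c['cx'],c['cy']])/[c['fx'],c['fy']]
    u=d.copy()
    for _ in range(8): u=d/(1+c['k1']*(u**2).sum(1,keepdims=True))
    r=np.c_[u,np.ones(len(u))]@np.array(c['attitude']).T
    e=np.array(c['eye']); return (e+r*((z-e[2])/r[:,2:]))[:,:2]
def project(c,P):
    p=(np.atleast_2d(P)-c['eye'])@np.array(c['attitude']); u=p[:,:2]/p[:,2:]
    return u*(1+c['k1']*(u**2).sum(1,keepdims=True))*[c['fx'],c['fy']]+[c['cx'],c['cy']]
def find(name,cam,z,pmin=.3,c=None):
    out=[]
    for r in spotter.silhouettes(name,cam):
        if r['p']<pmin: continue
        cs,_=cv2.findContours(r['region'].astype(np.uint8),0,1)
        k=max(cs,key=cv2.contourArea)[:,0].astype(float)
        g=ground(c or vision.get_calibration(cam),k,z)
        (x,y),(a,b),t=cv2.minAreaRect((g*1000).astype(np.float32))
        if a<b: a,b,t=b,a,t+90
        out.append(dict(p=round(r['p'],2),px=np.round(r['xy']),xy=np.round([x,y],1),size=np.round([a,b],1),ang=round(((t+90)%180)-90,1),g=g,region=r['region']))
    return out
def show(l):
    for o in l: print({k:(v.tolist() if hasattr(v,'tolist') else v) for k,v in o.items() if k not in('g','region')})
E
python3 - <<'E'
from h import *
vision.camera("top")
for n,z in dict(nut_a=.013,bolt_thick=.012,bolt_thin=.01,drilled_block=.018,nut_tray=.02,bolt_tray=.02,block_tray=.02,chisel=.012,key=.008).items():
    print(n); show(find(n,"top",z))
E
```

```text
nut_a
{'p': 0.49, 'px': [240.0, 226.0], 'xy': [463.6, 285.6], 'size': [21.9, 21.3], 'ang': 44.3}
bolt_thick
{'p': 0.55, 'px': [214.0, 203.0], 'xy': [525.6, 355.0], 'size': [58.4, 23.2], 'ang': -86.9}
bolt_thin
drilled_block
{'p': 0.63, 'px': [174.0, 215.0], 'xy': [497.3, 464.3], 'size': [76.1, 47.4], 'ang': -82.7}
nut_tray
{'p': 0.8, 'px': [352.0, 214.0], 'xy': [489.9, -19.7], 'size': [177.7, 110.4], 'ang': 6.3}
bolt_tray
{'p': 0.98, 'px': [414.0, 216.0], 'xy': [482.4, -184.0], 'size': [177.7, 108.7], 'ang': -6.3}
block_tray
{'p': 0.66, 'px': [470.0, 211.0], 'xy': [485.7, -336.4], 'size': [177.9, 110.7], 'ang': 4.5}
chisel
{'p': 0.93, 'px': [169.0, 250.0], 'xy': [414.7, 475.9], 'size': [151.2, 19.0], 'ang': 44.9}
key
{'p': 0.49, 'px': [209.0, 276.0], 'xy': [321.9, 358.1], 'size': [126.0, 34.1], 'ang': 28.6}
```

>>> arm_command(series="-190 -17 -42 0 0 0 88;-190 -17 -42 0 0 0 88;-190 -17 -42 0 0 0 88;-190 -17 -42 0 0 0 88;-382 -34 -42 0 0 0 88;-382 -34 -42 0 0 0 88;-382 -34 -42 0 0 0 88;-382 -34 -42 0 0 0 88")

```text
clock: 1.32
tool_pos: [0.4509, 0.3884, 0.2794]
eef_rot: [[-0.963, 0.269, 0.0], [0.269, 0.963, 0.0], [-0.0, 0.0, -1.0]]
ft_force: [0.5, 0.5, -0.5]
gripper_width: 0.0877
grasp_force: 0.0
```

```bash
python3 - <<'E'
from h import *
s=bot.observe();print(s['clock'],np.round(s['tool_pos'],4),np.abs(s['dq']).max())
im=vision.camera("wrist"); cv2.imwrite("pics/w1.png",im[...,::-1])
for n,z in dict(nut_a=.013,bolt_thick=.012,bolt_thin=.01,drilled_block=.018,chisel=.012,key=.008).items():
    print(n); show(find(n,"wrist",z,.1))
E
```

```text
1.3167 [0.4509 0.3884 0.2794] 0.8162826304817182
nut_a
{'p': 0.9, 'px': [199.0, 160.0], 'xy': [385.7, 288.9], 'size': [25.3, 22.5], 'ang': -81.1}
{'p': 0.88, 'px': [227.0, 235.0], 'xy': [465.0, 287.5], 'size': [28.0, 25.5], 'ang': 83.9}
bolt_thick
{'p': 0.56, 'px': [314.0, 273.0], 'xy': [529.3, 355.9], 'size': [62.4, 27.8], 'ang': -77.5}
bolt_thin
{'p': 0.65, 'px': [304.0, 169.0], 'xy': [419.6, 380.8], 'size': [69.6, 19.5], 'ang': -87.6}
drilled_block
{'p': 0.79, 'px': [404.0, 216.0], 'xy': [494.3, 467.9], 'size': [74.3, 49.2], 'ang': -82.6}
chisel
key
{'p': 0.92, 'px': [262.0, 70.0], 'xy': [319.3, 363.8], 'size': [127.5, 34.7], 'ang': 28.2}
```

View pics/w1.png

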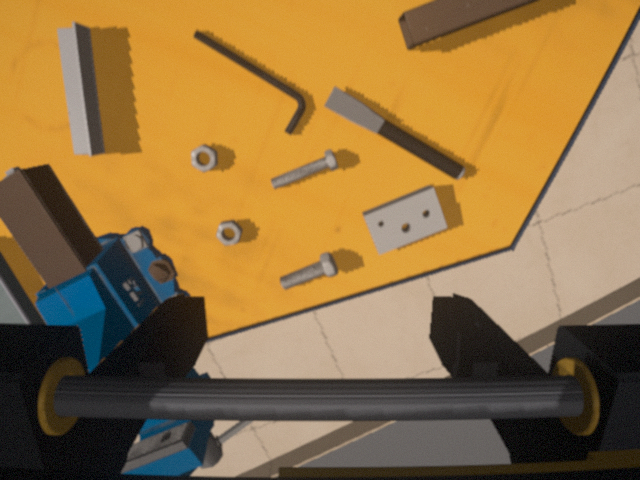

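The wrist view shows nuts at (203,158) and (229,232), the thin bolt (305,170), thick bolt (310,271), block (405,219), chisel (395,133) and key (250,80). The arm was still settling for that picture, so I'll repeat it at rest and fit the known shapes to the silhouettes.

```bash
cat >> h.py <<'E'
from scipy.optimize import minimize
def prism(pts,z0,z1): return np.array([[x,y,z] for x,y in pts for z in(z0,z1)],float)
def hexa(af,ph=0): R=af/np.sqrt(3); a=np.radians(np.arange(0,360,60)+30+ph); return np.c_[R*np.cos(a),R*np.sin(a)]
def rect(a,b,y0=0): return np.array([[-a/2,y0-b/2],[a/2,y0-b/2],[a/2,y0+b/2],[-a/2,y0+b/2]])
def boltm(L,d,k,e):  # lies on side, head at +y; shank axis height ~ head half-height
    h=e*.866/2; a=np.radians(np.arange(0,360,20))
    sh=[[d/2*np.cos(t),y,h+d/2*np.sin(t)] for t in a for y in(-L/2,L/2-k)]
    hd=[[e/2*np.cos(t),y,h+e/2*np.sin(t)] for t in np.radians(np.arange(0,360,60)) for y in(L/2-k,L/2)]
    return [np.array(sh),np.array(hd)]
M=dict(nut=[prism(hexa(24),0,13)],drilled_block=[prism(rect(45,75),0,18)],
  bolt_thick=boltm(62,16,13,28),bolt_thin=boltm(68,12,9,21))
def tf(P,x,y,t):
    c,s=np.cos(t),np.sin(t); return np.c_[x+c*P[:,0]-s*P[:,1],y+s*P[:,0]+c*P[:,1],P[:,2]]/1000
def fit(model,c,region,x,y,yaws,z=0,S=4):
    """IoU fit of hulls to silhouette; returns x,y mm, yaw deg, IoU"""
    ys,xs=np.nonzero(region); o=np.array([xs.min()-15,ys.min()-15]); w,h=xs.max()-o[0]+15,ys.max()-o[1]+15
    pad=np.zeros((h,w),np.uint8); sub=region[max(o[1],0):o[1]+h,max(o[0],0):o[0]+w]
    oy,ox=max(-o[1],0),max(-o[0],0); pad[oy:oy+sub.shape[0],ox:ox+sub.shape[1]]=sub
    T=cv2.resize(pad,None,fx=S,fy=S,interpolation=cv2.INTER_NEAREST)>0
    def cost(v):
        m=np.zeros(T.shape,np.uint8)
        for P in model:
            q=(project(c,tf(P+[0,0,z],v[0],v[1],np.radians(v[2])))-o+.5)*S-.5
            cv2.fillConvexPoly(m,cv2.convexHull(np.round(q*16).astype(np.int32)),1,shift=4)
        m=m>0; return 1-(m&T).sum()/max((m|T).sum(),1)
    best=min((minimize(cost,[x,y,a],method='Nelder-Mead',options=dict(initial_simplex=[[x,y,a],[x+6,y,a],[x,y+6,a],[x,y,a+12]],xatol=.05,fatol=1e-4)) for a in yaws),key=lambda r:r.fun)
    return np.r_[best.x,1-best.fun]
E
cat > look.py <<'E'
from h import *
def look(names,cam="wrist",z=0,pmin=.3):
    c=vision.get_calibration(cam); vision.camera(cam)
    for n in names:
        key='nut' if n.startswith('nut') else n
        yaws={'nut':[0,20,40],'drilled_block':[0,45,90,135]}.get(key,range(0,360,45))
        for o in find(n,cam,.012,pmin,c):
            f=fit(M[key],c,o['region'],*o['xy'],yaws,z); print(n,o['p'],o['px'].tolist(),np.round(f,2).tolist())
E
python3 - <<'E'
from look import *
s=bot.observe();print(s['clock'],np.round(s['tool_pos'],4),np.abs(s['dq']).max())
vision.camera("wrist");s=bot.observe();print(np.round(s['tool_pos'],4),np.abs(s['dq']).max())
vision.camera("wrist")
look(["nut_a","bolt_thick","bolt_thin","drilled_block"])
look(["nut_a","bolt_thick","drilled_block"],"scene")
s=bot.observe();print(s['clock'],np.round(s['tool_pos'],4))
E
```

```text
1.6667 [0.448  0.3902 0.2795] 0.006249661766945225
[0.448  0.3902 0.2795] 0.002467067386934832
nut_a 0.67 [231.0, 231.0] [464.0, 287.78, -4.83, 0.75]
nut_a 0.66 [195.0, 162.0] [383.89, 288.91, 69.91, 0.77]
nut_a 0.42 [304.0, 174.0] [425.39, 368.77, 54.23, 0.27]
bolt_thick 0.93 [314.0, 271.0] [527.88, 355.25, 7.67, 0.88]
bolt_thin 0.97 [305.0, 172.0] [423.55, 381.08, 6.59, 0.92]
bolt_thin 0.39 [312.0, 274.0] [529.66, 351.58, 366.19, 0.73]
drilled_block 0.66 [404.0, 218.0] [499.06, 466.67, 7.33, 0.98]
bolt_thick 0.61 [202.0, 326.0] [528.66, 353.73, 369.23, 0.77]
drilled_block 0.93 [180.0, 371.0] [499.77, 465.92, 6.43, 0.96]
2.2167 [0.4491 0.3895 0.2792]
```

```bash
sed -i "s/        out.append(dict(p/        r['region']=cv2.drawContours(np.zeros((480,640),np.uint8),cs,-1,1,-1)>0\n        out.append(dict(p/" h.py
python3 - <<'E'
from look import *
tr=prism(rect(174,106)+[26.5,0],0,20)
for cam in("top","scene"):
    c=vision.get_calibration(cam); vision.camera(cam)
    for n in("nut_tray","bolt_tray","block_tray"):
        for o in find(n,cam,.012,.3,c): print(cam,n,o['p'],o['px'].tolist(),np.round(fit([tr],c,o['region'],*(o['xy']-[26,0]),[-10,0,10]),2).tolist())
look(["nut_a"])
# vise height: same features in two cams
from itertools import product
def tri(a,b):
    A=[];
    for cam,p in(("top",a),("scene",b)):
        c=vision.get_calibration(cam); e=np.array(c['eye']); g=np.r_[ground(c,p,0)[0],0]; d=(g-e)/np.linalg.norm(g-e); A.append((e,d))
    P=np.eye(3)-np.outer(A[0][1],A[0][1]);Q=np.eye(3)-np.outer(A[1][1],A[1][1])
    return np.linalg.solve(P+Q,P@A[0][0]+Q@A[1][0])
print("vise bar end",tri((305,265),(337,270)),"jaw",tri((276,140),(190,250)))
E
```

```text
top nut_tray 0.62 [352.0, 216.0] [465.34, -22.59, 6.41, 0.97]
top bolt_tray 0.82 [413.0, 215.0] [457.46, -181.66, -6.8, 0.97]
top block_tray 0.84 [467.0, 214.0] [461.26, -340.91, 4.25, 0.97]
scene nut_tray 0.93 [312.0, 212.0] [462.92, -21.43, 6.08, 0.92]
scene bolt_tray 0.67 [361.0, 192.0] [335.34, -76.07, -46.45, 0.24]
nut_a 0.78 [197.0, 161.0] [384.17, 289.05, 9.68, 0.9]
nut_a 0.65 [229.0, 237.0] [464.54, 287.4, -4.93, 0.93]
vise bar end [0.3508242  0.10661874 0.02343116] jaw [ 0.71669132  0.18469032 -0.03942196]
```

```bash
cat > plan.py <<'E'
from h import *
def plan(wps,start=None,extra=3):
    """wps: (x,y,z mm, a deg heading of tool y). prints shift/turn of each call and rows needed"""
    s=bot.observe(); R=np.array(s['eef_rot']); p=np.array(s['tool_pos'])*1000; a=np.degrees(np.arctan2(R[1,1],R[0,1]))
    print('at',np.round(p,1),round(a,1),'tilt',np.round(R[2,:2],3),'t',round(s['clock'],2),'w',round(s['gripper_width']*1000,1),'F',round(s['grasp_force'],1))
    p0,a0=(p,a) if start is None else (np.array(start[:3],float),start[3])
    for w in wps:
        d=np.array(w[:3])-p0; t=np.radians(a0); da=a0-w[3]
        sh=[-np.sin(t)*d[0]+np.cos(t)*d[1],np.cos(t)*d[0]+np.sin(t)*d[1],-d[2]]
        print(w,'shift',np.round(sh,1),'wz',round(np.radians(da),3),'rows',int(np.ceil(max(np.linalg.norm(d)/41.7,abs(da)/7.16))),'+settle')
        p0,a0=np.array(w[:3],float),w[3]
E
python3 - <<'E'
from plan import *
plan([(455,340,220,35),(464.5,287.4,150,-5),(464.5,287.4,4,-5)])
E
```

```text
at [449.1 389.5 279.2] 74.4 tilt [ 0. -0.] t 2.72 w 88.4 F 0.0
(455, 340, 220, 35) shift [-18.9 -46.1  59.2] wz 0.688 rows 6 +settle
(464.5, 287.4, 150, -5) shift [-48.5 -22.4  70. ] wz 0.698 rows 6 +settle
(464.5, 287.4, 4, -5) shift [  0.   0. 146.] wz 0.0 rows 4 +settle
```

>>> arm_command(series="-19 -46 59 0 0 0.688 60;-19 -46 59 0 0 0.688 60;-19 -46 59 0 0 0.688 60;-19 -46 59 0 0 0.688 60;-19 -46 59 0 0 0.688 60;-19 -46 59 0 0 0.688 60;-19 -46 59 0 0 0.688 50")

```text
clock: 3.3
tool_pos: [0.4551, 0.34, 0.2202]
eef_rot: [[-0.572, 0.82, 0.0], [0.82, 0.572, 0.0], [-0.0, 0.0, -1.0]]
ft_force: [0.2, 0.3, 0.3]
gripper_width: 0.0554
grasp_force: 0.0
```

>>> arm_command(series="-48.5 -22.4 70 0 0 0.698 50;-48.5 -22.4 70 0 0 0.698 50;-48.5 -22.4 70 0 0 0.698 50;-48.5 -22.4 70 0 0 0.698 50;-48.5 -22.4 70 0 0 0.698 50;-48.5 -22.4 70 0 0 0.698 50;-48.5 -22.4 70 0 0 0.698 50;-48.5 -22.4 70 0 0 0.698 50")

```text
clock: 3.97
tool_pos: [0.4646, 0.2875, 0.1503]
eef_rot: [[0.083, 0.997, 0.0], [0.997, -0.083, 0.0], [0.0, 0.0, -1.0]]
ft_force: [-0.7, 0.3, -0.6]
gripper_width: 0.0495
grasp_force: 0.0
```

```bash
python3 - <<'E'
from look import *
from plan import plan
for i in range(5): vision.camera("wrist")
cv2.imwrite("pics/w2.png",vision.camera("wrist")[...,::-1])
look(["nut_a","bolt_thick","bolt_thin"])
plan([(464.5,287.4,4,-5)])
E
```

```text
nut_a 0.92 [326.0, 221.0] [464.37, 287.29, 52.0, 0.91]
nut_a 0.65 [203.0, 238.0] [384.2, 288.29, 10.75, 0.93]
bolt_thick 0.8 [408.0, 112.0] [528.3, 354.17, 8.88, 0.88]
bolt_thin 0.78 [244.0, 87.0] [423.75, 379.31, 6.6, 0.87]
at [464.6 287.5 150.2] -5.0 tilt [ 0. -0.] t 4.47 w 49.9 F 0.0
(464.5, 287.4, 4, -5) shift [-1.000e-01 -1.000e-01  1.462e+02] wz 0.001 rows 4 +settle
```

View pics/w2.png

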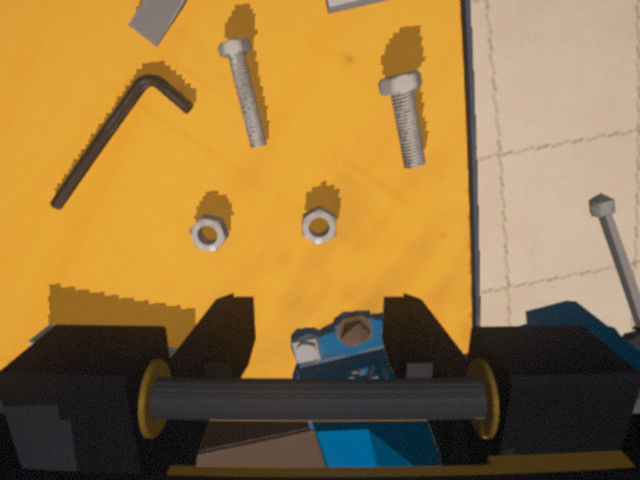

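The nut sits at (319,224) between the fingers, and its position agrees across views to within 1 mm. The vise stays clear of the gripper.

>>> arm_command(series="0 0 110 0 0 0 44;0 0 110 0 0 0 44;0 0 110 0 0 0 44;0 0 146 0 0 0 44;0 0 146 0 0 0 44;0 0 146 0 0 0 44;0 0 146 0 0 0 44")

```text
clock: 5.05
tool_pos: [0.4645, 0.2875, 0.0042]
eef_rot: [[0.087, 0.996, -0.0], [0.996, -0.087, -0.0], [-0.0, -0.0, -1.0]]
ft_force: [0.0, -0.3, -0.2]
gripper_width: 0.0445
grasp_force: 0.0
```

>>> arm_command(series="0 0 0 0 0 0 10;0 0 0 0 0 0 10;0 0 0 0 0 0 10;0 0 0 0 0 0 10;0 0 0 0 0 0 10;0 0 0 0 0 0 10;0 0 -40 0 0 0 10;0 0 -40 0 0 0 10", squeeze=25)

```text
clock: 5.72
tool_pos: [0.4668, 0.2884, 0.0488]
eef_rot: [[0.087, 0.996, 0.007], [0.996, -0.087, 0.002], [0.003, 0.006, -1.0]]
ft_force: [1.1, -0.7, 1.0]
gripper_width: 0.0234
grasp_force: 25.0
```

```bash
python3 - <<'E'
from plan import *
T=dict(nut=(465,-22.3,6.3),bolt=(457.5,-181.7,-6.8),block=(461.3,-340.9,4.25))
def tp(k,x,y):
    X,Y,t=T[k]; t=np.radians(t); return np.round([X+x*np.cos(t)-y*np.sin(t),Y+x*np.sin(t)+y*np.cos(t)],1)
n1=tp('nut',-5,25);n2=tp('nut',-5,-25);print(n1,n2,tp('bolt',-25,0),tp('bolt',25,0),tp('block',-5,0))
plan([(464.5,287.4,280,-5),(*n1,280,6.3),(*n1,60,6.3),(*n1,8,6.3),(*n1,280,6.3),(384.2,288.5,280,10.5),(384.2,288.5,100,10.5),(384.2,288.5,4,10.5)])
E
```

```text
[457.3   2. ] [462.8 -47.7] [ 432.7 -178.7] [ 482.3 -184.7] [ 456.3 -341.3]
at [466.8 288.4  48.8] -5.0 tilt [0.003 0.006] t 5.72 w 23.4 F 25.0
(464.5, 287.4, 280, -5) shift [  -1.2   -2.2 -231.2] wz 0.0 rows 6 +settle
(np.float64(457.3), np.float64(2.0), 280, 6.3) shift [-284.9   17.7   -0. ] wz -0.197 rows 7 +settle
(np.float64(457.3), np.float64(2.0), 60, 6.3) shift [  0.   0. 220.] wz 0.0 rows 6 +settle
(np.float64(457.3), np.float64(2.0), 8, 6.3) shift [ 0.  0. 52.] wz 0.0 rows 2 +settle
(np.float64(457.3), np.float64(2.0), 280, 6.3) shift [   0.    0. -272.] wz 0.0 rows 7 +settle
(384.2, 288.5, 280, 10.5) shift [292.8 -41.2  -0. ] wz -0.073 rows 8 +settle
(384.2, 288.5, 100, 10.5) shift [  0.   0. 180.] wz 0.0 rows 5 +settle
(384.2, 288.5, 4, 10.5) shift [ 0.  0. 96.] wz 0.0 rows 3 +settle
```

```bash
cat > tri.py <<'E'
from h import *
def tri(a,b,ca="top",cb="scene"):
    A=[]
    for cam,p in((ca,a),(cb,b)):
        c=vision.get_calibration(cam); e=np.array(c['eye']); g=np.r_[ground(c,p,0)[0],0]; d=(g-e)/np.linalg.norm(g-e); A.append((e,np.eye(3)-np.outer(d,d)))
    X=np.linalg.solve(A[0][1]+A[1][1],A[0][1]@A[0][0]+A[1][1]@A[1][0])
    return np.round(X,3), [np.round(np.linalg.norm(P@(X-e)),3) for e,P in A]
E
python3 - <<'E'
from tri import *
print(tri((241,153),(172,275)),tri((294,133),(183,200)),tri((299,187),(262,203)),tri((300,262),(335,268)))
a=cv2.imread("pics/top0.png")[120:280,220:400]; b=cv2.imread("pics/scene0.png")[170:330,150:360]
cv2.imwrite("pics/v.png",np.hstack([cv2.resize(a,(390,347),interpolation=2),cv2.resize(b,(400,347),interpolation=2)]))
E
```

```text
(array([0.673, 0.283, 0.004]), [np.float64(0.001), np.float64(0.001)]) (array([0.716, 0.137, 0.084]), [np.float64(0.015), np.float64(0.015)]) (array([0.531, 0.114, 0.154]), [np.float64(0.003), np.float64(0.003)]) (array([0.354, 0.118, 0.044]), [np.float64(0.004), np.float64(0.004)])
```

View pics/v.png

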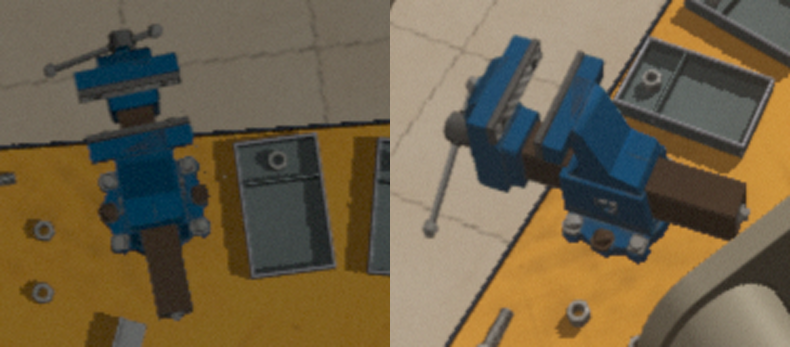

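The vise jaw tops are at about z 0.155 and reach y ≈ 0.09–0.21 near x 0.53. Transit at z 0.28 clears them, and I'll place the nuts a little away from the vise.

```bash
cat >> plan.py <<'E'
T=dict(nut=(465,-22.3,6.3),bolt=(457.5,-181.7,-6.8),block=(461.3,-340.9,4.25))
def tp(k,x,y):
    X,Y,t=T[k]; r=np.radians(t); return [float(v) for v in np.round([X+x*np.cos(r)-y*np.sin(r),Y+x*np.sin(r)+y*np.cos(r)],1)]
E
python3 - <<'E'
from plan import *
n1=tp('nut',-5,-32);n2=tp('nut',-5,4)
m=(460,140,280,0)
plan([(464.5,287.4,280,-5),m,(*n1,280,6.3),(*n1,60,6.3),(*n1,8,6.3),(*n1,280,6.3),(420,120,280,8),(384.2,288.5,280,10.5),(384.2,288.5,60,10.5),(384.2,288.5,4,10.5)],(464.5,287.4,44,-5))
E
```

```text
at [466.8 288.4  48.8] -5.0 tilt [0.003 0.006] t 5.72 w 23.4 F 25.0
(464.5, 287.4, 280, -5) shift [   0.    0. -236.] wz 0.0 rows 6 +settle
(460, 140, 280, 0) shift [-147.2    8.4   -0. ] wz -0.087 rows 4 +settle
(463.5, -54.7, 280, 6.3) shift [-194.7    3.5   -0. ] wz -0.11 rows 5 +settle
(463.5, -54.7, 60, 6.3) shift [  0.   0. 220.] wz 0.0 rows 6 +settle
(463.5, -54.7, 8, 6.3) shift [ 0.  0. 52.] wz 0.0 rows 2 +settle
(463.5, -54.7, 280, 6.3) shift [   0.    0. -272.] wz 0.0 rows 7 +settle
(420, 120, 280, 8) shift [178.4 -24.1  -0. ] wz -0.03 rows 5 +settle
(384.2, 288.5, 280, 10.5) shift [171.8 -12.   -0. ] wz -0.044 rows 5 +settle
(384.2, 288.5, 60, 10.5) shift [  0.   0. 220.] wz 0.0 rows 6 +settle
(384.2, 288.5, 4, 10.5) shift [ 0.  0. 56.] wz 0.0 rows 2 +settle
```

>>> arm_command(series="0 0 -236 0 0 0 10;0 0 -236 0 0 0 10;0 0 -236 0 0 0 10;0 0 -236 0 0 0 10;0 0 -236 0 0 0 10;0 0 -236 0 0 0 10;0 0 -236 0 0 0 10")

```text
clock: 6.3
tool_pos: [0.4661, 0.2882, 0.2864]
eef_rot: [[0.087, 0.996, 0.01], [0.996, -0.087, 0.004], [0.005, 0.01, -1.0]]
ft_force: [-0.0, 0.1, -0.1]
gripper_width: 0.0231
grasp_force: 25.0
```

>>> arm_command(series="-147 8.4 0 0 0 -0.087 10;-147 8.4 0 0 0 -0.087 10;-147 8.4 0 0 0 -0.087 10;-147 8.4 0 0 0 -0.087 10")

```text
clock: 6.63
tool_pos: [0.4596, 0.1374, 0.2794]
eef_rot: [[0.001, 1.0, -0.001], [1.0, -0.001, -0.001], [-0.001, -0.001, -1.0]]
ft_force: [-0.1, 0.2, 0.1]
gripper_width: 0.0232
grasp_force: 25.0
```

>>> arm_command(series="-195 3.5 0 0 0 -0.11 10;-195 3.5 0 0 0 -0.11 10;-195 3.5 0 0 0 -0.11 10;-195 3.5 0 0 0 -0.11 10;-195 3.5 0 0 0 -0.11 10;-195 3.5 0 0 0 -0.11 10;-195 3.5 0 0 0 -0.11 10;-195 3.5 0 0 0 -0.11 10")

```text
clock: 7.3
tool_pos: [0.4635, -0.0542, 0.2797]
eef_rot: [[-0.11, 0.994, -0.001], [0.994, 0.11, 0.001], [0.001, -0.0, -1.0]]
ft_force: [-0.3, 0.0, 0.2]
gripper_width: 0.0235
grasp_force: 25.0
```

```bash
python3 - <<'E'
from look import *
from plan import plan,tp
for i in range(5): vision.camera("wrist")
c=vision.get_calibration("wrist")
cv2.imwrite("pics/w3.png",vision.camera("wrist")[...,::-1])
tr=prism(rect(174,106)+[26.5,0],0,20)
for n in("nut_tray","bolt_tray","block_tray"):
    for o in find(n,"wrist",.012,.3,c): print(n,o['p'],o['px'].tolist(),np.round(fit([tr],c,o['region'],*(o['xy']-[26,0]),[-10,0,10]),2).tolist())
n1=tp('nut',-5,-32)
plan([(*n1,60,6.3),(*n1,8,6.3)])
E
```

```text
nut_tray 0.78 [351.0, 159.0] [462.95, -19.65, 6.61, 0.97]
bolt_tray 0.57 [317.0, 284.0] [455.03, -179.63, -5.96, 0.42]
bolt_tray 0.32 [318.0, 444.0] [459.49, -337.44, 3.89, 0.65]
block_tray 0.86 [319.0, 440.0] [460.14, -338.53, 4.48, 0.66]
at [463.7 -54.3 280.2] 6.3 tilt [-0. -0.] t 7.75 w 22.9 F 25.0
(463.5, -54.7, 60, 6.3) shift [-3.000e-01 -2.000e-01  2.202e+02] wz 0.001 rows 6 +settle
(463.5, -54.7, 8, 6.3) shift [ 0.  0. 52.] wz 0.0 rows 2 +settle
```

View pics/w3.png

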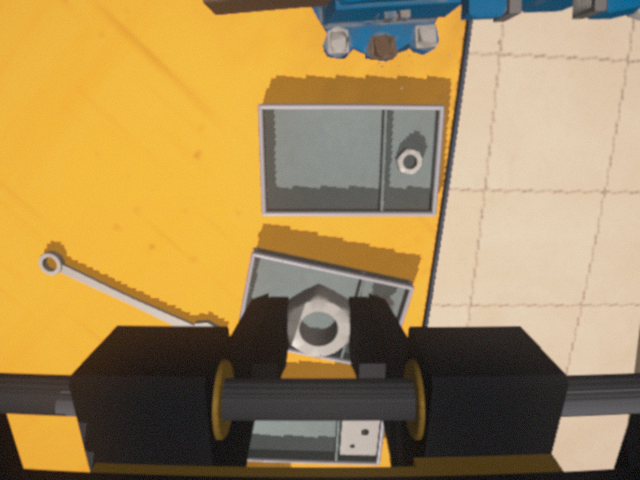

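The nut is held level at (320,325). The nut tray fills (262–443, 105–213) with its sample at (409,160). The wrist fit puts the tray 2–3 mm nearer +y than the top camera did, so I'll aim at the average of the two.

>>> arm_command(series="3.5 0 150 0 0 0 10;3.5 0 150 0 0 0 10;3.5 0 150 0 0 0 10;3.5 0 150 0 0 0 10;3.5 0 245 0 0 0 10;3.5 0 245 0 0 0 10;3.5 0 245 0 0 0 10;3.5 0 245 0 0 0 10")

```text
clock: 8.42
tool_pos: [0.4616, -0.0505, 0.0324]
eef_rot: [[-0.11, 0.994, -0.006], [0.994, 0.11, 0.002], [0.003, -0.005, -1.0]]
ft_force: [0.1, 0.9, 0.1]
gripper_width: 0.0231
grasp_force: 25.0
```

>>> arm_command(series="0 0 13 0 0 0 10;0 0 27 0 0 0 10;0 0 27 0 0 0 10;0 0 27 0 0 0 10;0 0 27 0 0 0 32;0 0 27 0 0 0 32;0 0 27 0 0 0 32;0 0 27 0 0 0 32")

```text
clock: 9.08
tool_pos: [0.4635, -0.0512, 0.0087]
eef_rot: [[-0.11, 0.994, 0.001], [0.994, 0.11, -0.0], [-0.0, 0.001, -1.0]]
ft_force: [0.1, -0.6, -0.2]
gripper_width: 0.0321
grasp_force: 0.0
```

>>> arm_command(series="0 0 -90 0 0 0 32;0 0 -90 0 0 0 32;0 0 -180 0 0 0 32;0 0 -272 0 0 0 32;0 0 -272 0 0 0 32;0 0 -272 0 0 0 32;0 0 -272 0 0 0 32;0 0 -272 0 0 0 32")

```text
clock: 9.75
tool_pos: [0.4645, -0.0515, 0.2853]
eef_rot: [[-0.11, 0.994, 0.009], [0.994, 0.11, -0.003], [-0.004, 0.008, -1.0]]
ft_force: [0.7, -1.2, -0.3]
gripper_width: 0.032
grasp_force: 0.0
```

```bash
sed -i 's/^T=dict.*/T=dict(nut=(464,-20.9,6.4),bolt=(456.3,-180.6,-6.5),block=(460.8,-339.5,4.3))/' plan.py; python3 - <<'E'
from plan import *
cv2.imwrite("pics/t4.png",cv2.resize(vision.camera("top")[160:260,300:500,::-1],None,fx=3,fy=3))
n1=tp('nut',-5,6)
plan([(420,120,280,8),(384.2,288.5,280,10.5),(384.2,288.5,30,10.5),(384.2,288.5,4,10.5)])
plan([(384.2,288.5,280,10.5),(420,120,280,8),(*n1,280,6.4),(*n1,35,6.4),(*n1,8,6.4)],(384.2,288.5,4,10.5))
E
```

```text
at [463.8 -51.3 282.2] 6.3 tilt [-0.002  0.004] t 9.8 w 31.6 F 0.0
(420, 120, 280, 8) shift [175.1 -24.7   2.2] wz -0.03 rows 5 +settle
(384.2, 288.5, 280, 10.5) shift [171.8 -12.   -0. ] wz -0.044 rows 5 +settle
(384.2, 288.5, 30, 10.5) shift [  0.   0. 250.] wz 0.0 rows 6 +settle
(384.2, 288.5, 4, 10.5) shift [ 0.  0. 26.] wz 0.0 rows 1 +settle
at [463.8 -51.3 282.2] 6.3 tilt [-0.002  0.004] t 9.8 w 31.6 F 0.0
(384.2, 288.5, 280, 10.5) shift [   0.    0. -276.] wz 0.0 rows 7 +settle
(420, 120, 280, 8) shift [-172.2    4.5   -0. ] wz 0.044 rows 5 +settle
(458.4, -15.5, 280, 6.4) shift [-139.5   19.2   -0. ] wz 0.028 rows 4 +settle
(458.4, -15.5, 35, 6.4) shift [  0.   0. 245.] wz 0.0 rows 6 +settle
(458.4, -15.5, 8, 6.4) shift [ 0.  0. 27.] wz 0.0 rows 1 +settle
```

View pics/t4.png

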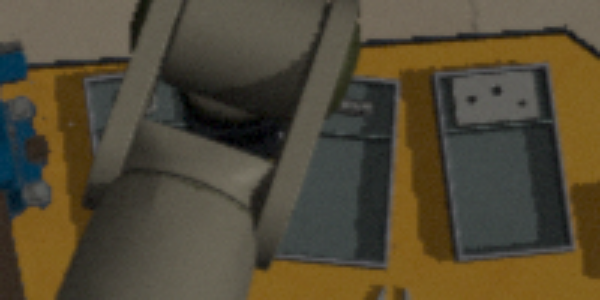

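The arm hides the nut tray here, but the nut was released at floor height. Next is the second nut.

>>> arm_command(series="175 -24.5 0 0 0 -0.03 40;175 -24.5 0 0 0 -0.03 40;175 -24.5 0 0 0 -0.03 40;175 -24.5 0 0 0 -0.03 40;175 -24.5 0 0 0 -0.03 40")

```text
clock: 10.22
tool_pos: [0.4175, 0.124, 0.279]
eef_rot: [[-0.143, 0.99, -0.003], [0.99, 0.143, 0.001], [0.001, -0.002, -1.0]]
ft_force: [0.2, -0.7, 1.0]
gripper_width: 0.0399
grasp_force: 0.0
```

>>> arm_command(series="172 -12 0 0 0 -0.044 44;172 -12 0 0 0 -0.044 44;172 -12 0 0 0 -0.044 44;172 -12 0 0 0 -0.044 44;172 -12 0 0 0 -0.044 44;172 -12 0 0 0 -0.044 44;172 -12 0 0 0 -0.044 44;172 -12 0 0 0 -0.044 44")

```text
clock: 10.88
tool_pos: [0.3843, 0.2874, 0.2797]
eef_rot: [[-0.181, 0.983, -0.001], [0.983, 0.181, -0.001], [-0.001, -0.001, -1.0]]
ft_force: [0.3, -0.9, -0.5]
gripper_width: 0.044
grasp_force: 0.0
```

>>> arm_command(series="0 0 130 0 0 0 44;0 0 130 0 0 0 44;0 0 130 0 0 0 44;0 0 180 0 0 0 44;0 0 180 0 0 0 44;0 0 180 0 0 0 44;0 0 180 0 0 0 44;0 0 180 0 0 0 44")

```text
clock: 11.55
tool_pos: [0.385, 0.2884, 0.1017]
eef_rot: [[-0.182, 0.983, 0.003], [0.983, 0.182, 0.001], [0.001, 0.003, -1.0]]
ft_force: [-0.1, -0.3, 0.4]
gripper_width: 0.0438
grasp_force: 0.0
```

```bash
python3 - <<'E'
from look import *
from plan import plan
for i in range(4): vision.camera("wrist")
look(["nut_a","bolt_thick","bolt_thin"])
plan([(384.2,288.5,4,10.5)])
E
```

```text
bolt_thick 0.78 [584.0, 175.0] [527.15, 354.32, 6.98, 0.89]
bolt_thin 0.59 [418.0, 91.0] [423.3, 379.62, 366.31, 0.89]
at [384.  288.8 100.5] 10.5 tilt [0.    0.001] t 11.95 w 44.0 F 0.0
(384.2, 288.5, 4, 10.5) shift [-0.3  0.2 96.5] wz 0.001 rows 3 +settle
```

>>> arm_command(series="0 0 60 0 0 0 44;0 0 60 0 0 0 44;0 0 96 0 0 0 44;0 0 96 0 0 0 44;0 0 96 0 0 0 44;0 0 96 0 0 0 44")

```text
clock: 12.45
tool_pos: [0.3838, 0.2887, 0.0041]
eef_rot: [[-0.183, 0.983, -0.001], [0.983, 0.183, -0.0], [-0.0, -0.001, -1.0]]
ft_force: [0.1, 0.2, -0.2]
gripper_width: 0.0437
grasp_force: 0.0
```

>>> arm_command(series="0 0 0 0 0 0 10;0 0 0 0 0 0 10;0 0 0 0 0 0 10;0 0 0 0 0 0 10;0 0 0 0 0 0 10;0 0 0 0 0 0 10;0 0 -40 0 0 0 10;0 0 -80 0 0 0 10", squeeze=25)

```text
clock: 13.12
tool_pos: [0.3825, 0.2881, 0.0837]
eef_rot: [[-0.183, 0.983, -0.005], [0.983, 0.183, -0.002], [-0.001, -0.005, -1.0]]
ft_force: [0.9, 0.3, 0.5]
gripper_width: 0.0233
grasp_force: 25.0
```

>>> arm_command(series="0 0 -196 0 0 0 10;0 0 -196 0 0 0 10;0 0 -196 0 0 0 10;0 0 -196 0 0 0 10;0 0 -196 0 0 0 10;0 0 -196 0 0 0 10;0 0 -196 0 0 0 10")

```text
clock: 13.7
tool_pos: [0.384, 0.2888, 0.281]
eef_rot: [[-0.183, 0.983, 0.002], [0.983, 0.183, 0.001], [0.0, 0.002, -1.0]]
ft_force: [0.2, -0.0, -2.1]
gripper_width: 0.0232
grasp_force: 25.0
```

>>> arm_command(series="-172 4.5 0 0 0 0.044 10;-172 4.5 0 0 0 0.044 10;-172 4.5 0 0 0 0.044 10;-172 4.5 0 0 0 0.044 10;-172 4.5 0 0 0 0.044 10")

```text
clock: 14.12
tool_pos: [0.4201, 0.1157, 0.2783]
eef_rot: [[-0.134, 0.991, -0.003], [0.991, 0.134, -0.001], [-0.001, -0.003, -1.0]]
ft_force: [-0.8, 0.9, -1.3]
gripper_width: 0.0229
grasp_force: 25.0
```

>>> arm_command(series="-139.5 19 0 0 0 0.028 10;-139.5 19 0 0 0 0.028 10;-139.5 19 0 0 0 0.028 10;-139.5 19 0 0 0 0.028 10;-139.5 19 0 0 0 0.028 10;-139.5 19 0 0 0 0.028 10;-139.5 19 0 0 0 0.028 10")

```text
clock: 14.7
tool_pos: [0.4575, -0.0139, 0.2793]
eef_rot: [[-0.113, 0.994, -0.002], [0.994, 0.113, 0.001], [0.001, -0.002, -1.0]]
ft_force: [-0.3, 0.2, 0.2]
gripper_width: 0.0232
grasp_force: 25.0
```

```bash
python3 - <<'E'
from look import *
from plan import plan,tp
for i in range(4): vision.camera("wrist")
c=vision.get_calibration("wrist")
cv2.imwrite("pics/w5.png",vision.camera("wrist")[...,::-1])
n1=tp('nut',-5,6)
plan([(*n1,35,6.4),(*n1,8,6.4)])
E
```

```text
at [457.8 -14.2 280.2] 6.5 tilt [0. 0.] t 14.95 w 23.2 F 25.0
(458.4, -15.5, 35, 6.4) shift [ -1.4   0.4 245.2] wz 0.002 rows 6 +settle
(458.4, -15.5, 8, 6.4) shift [ 0.  0. 27.] wz 0.0 rows 1 +settle
```

View pics/w5.png

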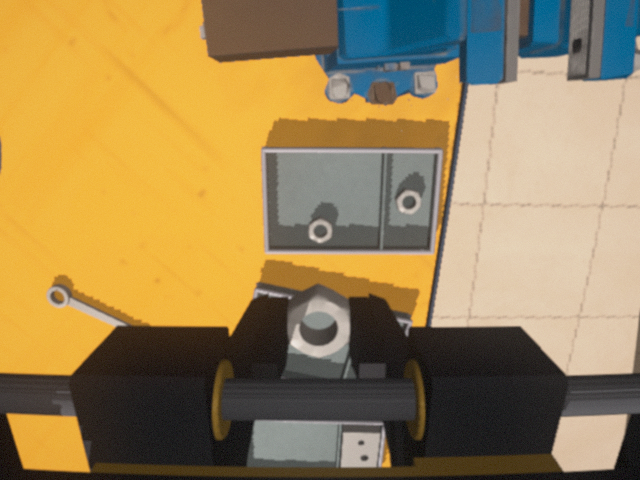

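The first nut lies flat in the tray at (320,231). I'll place the second beside it and then go over the thin bolt.

>>> arm_command(series="-1.4 0.4 150 0 0 0 10;-1.4 0.4 150 0 0 0 10;-1.4 0.4 150 0 0 0 10;-1.4 0.4 150 0 0 0 10;-1.4 0.4 245 0 0 0 10;-1.4 0.4 245 0 0 0 10;-1.4 0.4 245 0 0 0 10;-1.4 0.4 245 0 0 0 10")

```text
clock: 15.62
tool_pos: [0.4568, -0.0155, 0.0325]
eef_rot: [[-0.112, 0.994, -0.006], [0.994, 0.112, 0.002], [0.002, -0.006, -1.0]]
ft_force: [-0.3, -0.0, -0.3]
gripper_width: 0.0236
grasp_force: 25.0
```

>>> arm_command(series="0 0 13 0 0 0 10;0 0 27 0 0 0 10;0 0 27 0 0 0 10;0 0 27 0 0 0 10;0 0 27 0 0 0 32;0 0 27 0 0 0 32;0 0 27 0 0 0 32;0 0 27 0 0 0 32")

```text
clock: 16.28
tool_pos: [0.4588, -0.0164, 0.0087]
eef_rot: [[-0.112, 0.994, 0.001], [0.994, 0.112, -0.0], [-0.0, 0.001, -1.0]]
ft_force: [0.9, 0.8, -0.0]
gripper_width: 0.0322
grasp_force: 0.0
```

>>> arm_command(series="0 0 -90 0 0 0 32;0 0 -90 0 0 0 32;0 0 -180 0 0 0 32;0 0 -272 0 0 0 32;0 0 -272 0 0 0 32;0 0 -272 0 0 0 32;0 0 -272 0 0 0 32;0 0 -272 0 0 0 32")

```text
clock: 16.95
tool_pos: [0.4598, -0.0167, 0.2853]
eef_rot: [[-0.112, 0.994, 0.009], [0.994, 0.112, -0.003], [-0.004, 0.008, -1.0]]
ft_force: [-0.3, 0.4, 0.2]
gripper_width: 0.0322
grasp_force: 0.0
```

```bash
python3 - <<'E'
from plan import *
b1=tp('bolt',-25,0)
plan([(430,160,280,6.5),(423.4,379.5,280,6.5),(423.4,379.5,100,6.5),(423.4,379.5,4,6.5)])
plan([(423.4,379.5,280,6.5),(440,100,280,0),(*b1,280,-6.5),(*b1,35,-6.5),(*b1,8,-6.5)],(423.4,379.5,4,6.5))
E
```

```text
at [459.8 -16.7 285.3] 6.4 tilt [-0.004  0.008] t 16.95 w 32.2 F 0.0
(430, 160, 280, 6.5) shift [178.9  -9.9   5.3] wz -0.001 rows 5 +settle
(423.4, 379.5, 280, 6.5) shift [218.8  18.3  -0. ] wz 0.0 rows 6 +settle
(423.4, 379.5, 100, 6.5) shift [  0.   0. 180.] wz 0.0 rows 5 +settle
(423.4, 379.5, 4, 6.5) shift [ 0.  0. 96.] wz 0.0 rows 3 +settle
at [459.8 -16.7 285.3] 6.4 tilt [-0.004  0.008] t 16.95 w 32.2 F 0.0
(423.4, 379.5, 280, 6.5) shift [   0.    0. -276.] wz 0.0 rows 7 +settle
(440, 100, 280, 0) shift [-279.6  -15.1   -0. ] wz 0.113 rows 7 +settle
(431.5, -177.8, 280, -6.5) shift [-277.8   -8.5   -0. ] wz 0.113 rows 7 +settle
(431.5, -177.8, 35, -6.5) shift [  0.   0. 245.] wz 0.0 rows 6 +settle
(431.5, -177.8, 8, -6.5) shift [ 0.  0. 27.] wz 0.0 rows 1 +settle
```

>>> arm_command(series="179 -9 0 0 0 0 30;179 -9 0 0 0 0 30;179 -9 0 0 0 0 30;179 -9 0 0 0 0 30;179 -9 0 0 0 0 30")

```text
clock: 17.37
tool_pos: [0.4279, 0.1644, 0.2796]
eef_rot: [[-0.115, 0.993, -0.001], [0.993, 0.115, 0.001], [0.001, -0.001, -1.0]]
ft_force: [-0.3, -0.8, 0.6]
gripper_width: 0.0301
grasp_force: 0.0
```

>>> arm_command(series="219 18.5 0 0 0 0 30;219 18.5 0 0 0 0 30;219 18.5 0 0 0 0 30;219 18.5 0 0 0 0 30;219 18.5 0 0 0 0 30;219 18.5 0 0 0 0 30;219 18.5 0 0 0 0 30;219 18.5 0 0 0 0 30")

```text
clock: 18.03
tool_pos: [0.4233, 0.3797, 0.2793]
eef_rot: [[-0.112, 0.994, -0.001], [0.994, 0.112, -0.001], [-0.001, -0.001, -1.0]]
ft_force: [0.1, -0.3, -0.1]
gripper_width: 0.03
grasp_force: 0.0
```

>>> arm_command(series="0 0 150 0 0 0 27;0 0 150 0 0 0 27;0 0 150 0 0 0 27;0 0 150 0 0 0 27;0 0 180 0 0 0 27;0 0 180 0 0 0 27;0 0 180 0 0 0 27;0 0 180 0 0 0 27")

```text
clock: 18.7
tool_pos: [0.4246, 0.3798, 0.1022]
eef_rot: [[-0.111, 0.994, 0.002], [0.994, 0.111, 0.001], [0.001, 0.002, -1.0]]
ft_force: [-0.4, -0.1, 0.2]
gripper_width: 0.027
grasp_force: 0.0
```

```bash
python3 - <<'E'
from look import *
from plan import plan
for i in range(4): vision.camera("wrist")
cv2.imwrite("pics/w6.png",vision.camera("wrist")[...,::-1])
look(["bolt_thick","bolt_thin","drilled_block"])
plan([(423.4,379.5,4,6.5)])
E
```

```text
bolt_thick 0.67 [482.0, 280.0] [527.38, 354.15, 7.39, 0.78]
bolt_thin 0.59 [318.0, 234.0] [423.74, 380.17, 6.88, 0.88]
drilled_block 0.79 [471.0, 106.0] [499.06, 466.57, 7.33, 0.98]
at [423.6 380.3 100.5] 6.4 tilt [0. 0.] t 19.15 w 27.1 F 0.0
(423.4, 379.5, 4, 6.5) shift [-0.7 -0.2 96.5] wz -0.001 rows 3 +settle
```

View pics/w6.png

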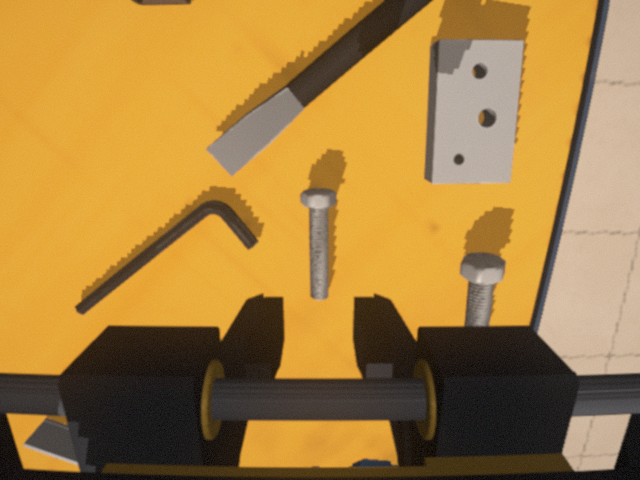

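The thin bolt at (319,243) lies between the fingers. The key tip at (253,243) is about 39 mm off its axis, clear of the finger backs at 31 mm. Next I grasp it and carry it to the bolt tray.

>>> arm_command(series="0 0 60 0 0 0 27;0 0 60 0 0 0 27;0 0 96 0 0 0 27;0 0 96 0 0 0 27;0 0 96 0 0 0 27;0 0 96 0 0 0 27")

```text
clock: 19.65
tool_pos: [0.4235, 0.3802, 0.0041]
eef_rot: [[-0.112, 0.994, -0.0], [0.994, 0.112, -0.0], [-0.0, -0.0, -1.0]]
ft_force: [0.2, -0.1, 0.4]
gripper_width: 0.0271
grasp_force: 0.0
```

>>> arm_command(series="0 0 0 0 0 0 4;0 0 0 0 0 0 4;0 0 0 0 0 0 4;0 0 0 0 0 0 4;0 0 0 0 0 0 4;0 0 0 0 0 0 4;0 0 -40 0 0 0 4;0 0 -80 0 0 0 4", squeeze=40)

```text
clock: 20.32
tool_pos: [0.4223, 0.3794, 0.0834]
eef_rot: [[-0.112, 0.994, -0.005], [0.994, 0.112, -0.003], [-0.002, -0.005, -1.0]]
ft_force: [1.1, 0.2, -0.6]
gripper_width: 0.0107
grasp_force: 40.0
```

>>> arm_command(series="0 0 -196 0 0 0 4;0 0 -196 0 0 0 4;0 0 -196 0 0 0 4;0 0 -196 0 0 0 4;0 0 -196 0 0 0 4;0 0 -196 0 0 0 4;0 0 -196 0 0 0 4")

```text
clock: 20.9
tool_pos: [0.4237, 0.3803, 0.281]
eef_rot: [[-0.112, 0.994, 0.002], [0.994, 0.112, 0.001], [0.001, 0.002, -1.0]]
ft_force: [0.7, -0.4, -1.8]
gripper_width: 0.0108
grasp_force: 40.0
```

>>> arm_command(series="-280 -15 0 0 0 0.113 4;-280 -15 0 0 0 0.113 4;-280 -15 0 0 0 0.113 4;-280 -15 0 0 0 0.113 4;-280 -15 0 0 0 0.113 4;-280 -15 0 0 0 0.113 4;-280 -15 0 0 0 0.113 4;-280 -15 0 0 0 0.113 4")

```text
clock: 21.57
tool_pos: [0.4396, 0.0961, 0.2783]
eef_rot: [[0.006, 1.0, -0.004], [1.0, -0.006, -0.001], [-0.001, -0.003, -1.0]]
ft_force: [0.2, 0.5, -0.5]
gripper_width: 0.011
grasp_force: 40.0
```

>>> arm_command(series="-278 -8.5 0 0 0 0.113 4;-278 -8.5 0 0 0 0.113 4;-278 -8.5 0 0 0 0.113 4;-278 -8.5 0 0 0 0.113 4;-278 -8.5 0 0 0 0.113 4;-278 -8.5 0 0 0 0.113 4;-278 -8.5 0 0 0 0.113 4;-278 -8.5 0 0 0 0.113 4")

```text
clock: 22.23
tool_pos: [0.4305, -0.1812, 0.278]
eef_rot: [[0.118, 0.993, -0.003], [0.993, -0.118, 0.001], [0.001, -0.003, -1.0]]
ft_force: [-0.7, 1.3, -0.8]
gripper_width: 0.0107
grasp_force: 40.0
```

```bash
python3 - <<'E'
from look import *
from plan import plan,tp
for i in range(4): vision.camera("wrist")
c=vision.get_calibration("wrist")
cv2.imwrite("pics/w7.png",vision.camera("wrist")[...,::-1])
tr=prism(rect(174,106)+[26.5,0],0,20)
for o in find("bolt_tray","wrist",.012,.3,c): print(o['p'],o['px'].tolist(),np.round(fit([tr],c,o['region'],*(o['xy']-[26,0]),[-10,0,10]),2).tolist())
b1=tp('bolt',-25,0)
plan([(*b1,35,-6.5),(*b1,8,-6.5)])
E
```

```text
0.71 [375.0, 191.0] [455.51, -180.21, -6.59, 0.94]
at [ 431.3 -176.4  279.9] -6.4 tilt [ 0. -0.] t 22.53 w 10.4 F 40.0
(431.5, -177.8, 35, -6.5) shift [ -1.4   0.4 244.9] wz 0.001 rows 6 +settle
(431.5, -177.8, 8, -6.5) shift [ 0.  0. 27.] wz 0.0 rows 1 +settle
```

View pics/w7.png

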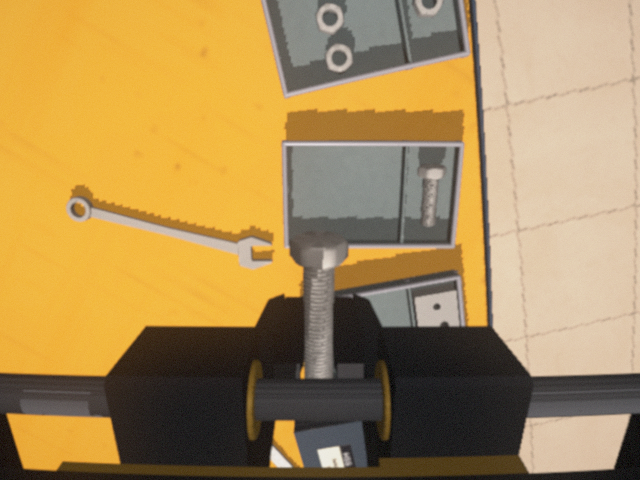

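Both nuts lie flat side by side at (330,17) and (340,57). The bolt is held level, and the bolt tray fit confirms its position. I'll lower, release, then head for the thick bolt.

>>> arm_command(series="-1 0.4 150 0 0 0 4;-1 0.4 150 0 0 0 4;-1 0.4 150 0 0 0 4;-1 0.4 150 0 0 0 4;-1 0.4 245 0 0 0 4;-1 0.4 245 0 0 0 4;-1 0.4 245 0 0 0 4;-1 0.4 245 0 0 0 4")

```text
clock: 23.2
tool_pos: [0.4301, -0.1767, 0.0325]
eef_rot: [[0.112, 0.994, -0.005], [0.994, -0.112, 0.004], [0.003, -0.005, -1.0]]
ft_force: [0.4, 0.7, -0.1]
gripper_width: 0.0105
grasp_force: 40.0
```

>>> arm_command(series="0 0 13 0 0 0 4;0 0 27 0 0 0 4;0 0 27 0 0 0 4;0 0 27 0 0 0 4;0 0 27 0 0 0 20;0 0 27 0 0 0 20;0 0 27 0 0 0 20;0 0 27 0 0 0 20")

```text
clock: 23.87
tool_pos: [0.4317, -0.1789, 0.0088]
eef_rot: [[0.114, 0.994, 0.001], [0.994, -0.114, -0.001], [-0.0, 0.001, -1.0]]
ft_force: [-0.3, 0.2, -0.6]
gripper_width: 0.0201
grasp_force: 0.0
```

>>> arm_command(series="0 0 -40 0 0 0 20;0 0 -80 0 0 0 20;0 0 -180 0 0 0 20;0 0 -272 0 0 0 20;0 0 -272 0 0 0 20;0 0 -272 0 0 0 20;0 0 -272 0 0 0 20;0 0 -272 0 0 0 20")

```text
clock: 24.53
tool_pos: [0.4326, -0.1795, 0.2858]
eef_rot: [[0.114, 0.993, 0.008], [0.994, -0.114, -0.006], [-0.005, 0.009, -1.0]]
ft_force: [-0.0, -0.8, 0.1]
gripper_width: 0.0199
grasp_force: 0.0
```

```bash
python3 - <<'E'
from plan import *
b1=tp('bolt',25,0)
plan([(460,90,280,0),(527.7,354,280,7.2),(527.7,354,100,7.2),(527.7,354,4,7.2)])
plan([(527.7,354,280,7.2),(510,90,280,0),(*b1,280,-6.5),(*b1,35,-6.5),(*b1,8,-6.5)],(527.7,354,4,7.2))
E
```

```text
at [ 432.6 -179.5  285.8] -6.5 tilt [-0.005  0.009] t 24.53 w 19.9 F 0.0
(460, 90, 280, 0) shift [270.9  -3.4   5.8] wz -0.114 rows 7 +settle
(527.7, 354, 280, 7.2) shift [264.   67.7  -0. ] wz -0.126 rows 7 +settle
(527.7, 354, 100, 7.2) shift [  0.   0. 180.] wz 0.0 rows 5 +settle
(527.7, 354, 4, 7.2) shift [ 0.  0. 96.] wz 0.0 rows 3 +settle
at [ 432.6 -179.5  285.8] -6.5 tilt [-0.005  0.009] t 24.53 w 19.9 F 0.0
(527.7, 354, 280, 7.2) shift [   0.    0. -276.] wz 0.0 rows 7 +settle
(510, 90, 280, 0) shift [-259.7  -50.6   -0. ] wz 0.126 rows 7 +settle
(481.1, -183.4, 280, -6.5) shift [-273.4  -28.9   -0. ] wz 0.113 rows 7 +settle
(481.1, -183.4, 35, -6.5) shift [  0.   0. 245.] wz 0.0 rows 6 +settle
(481.1, -183.4, 8, -6.5) shift [ 0.  0. 27.] wz 0.0 rows 1 +settle
```

>>> arm_command(series="271 -3 0 0 0 -0.114 34;271 -3 0 0 0 -0.114 34;271 -3 0 0 0 -0.114 34;271 -3 0 0 0 -0.114 34;271 -3 0 0 0 -0.114 34;271 -3 0 0 0 -0.114 34;271 -3 0 0 0 -0.114 34;271 -3 0 0 0 -0.114 34")

```text
clock: 25.2
tool_pos: [0.4587, 0.0943, 0.2794]
eef_rot: [[-0.005, 1.0, -0.001], [1.0, 0.005, 0.001], [0.001, -0.001, -1.0]]
ft_force: [0.5, -0.9, -1.0]
gripper_width: 0.0339
grasp_force: 0.0
```

>>> arm_command(series="264 67.7 0 0 0 -0.126 34;264 67.7 0 0 0 -0.126 34;264 67.7 0 0 0 -0.126 34;264 67.7 0 0 0 -0.126 34;264 67.7 0 0 0 -0.126 34;264 67.7 0 0 0 -0.126 34;264 67.7 0 0 0 -0.126 34;264 67.7 0 0 0 -0.126 34")

```text
clock: 25.87
tool_pos: [0.527, 0.3576, 0.2779]
eef_rot: [[-0.129, 0.992, -0.002], [0.992, 0.129, -0.0], [-0.0, -0.002, -1.0]]
ft_force: [-0.3, -1.1, -0.2]
gripper_width: 0.0345
grasp_force: 0.0
```

>>> arm_command(series="0 0 180 0 0 0 34;0 0 180 0 0 0 34;0 0 180 0 0 0 34;0 0 180 0 0 0 34;0 0 180 0 0 0 34;0 0 180 0 0 0 34;0 0 180 0 0 0 34;0 0 180 0 0 0 34")

```text
clock: 26.53
tool_pos: [0.528, 0.3545, 0.1021]
eef_rot: [[-0.125, 0.992, 0.003], [0.992, 0.125, 0.001], [0.001, 0.003, -1.0]]
ft_force: [-0.1, 0.5, -0.2]
gripper_width: 0.0341
grasp_force: 0.0
```

```bash
python3 - <<'E'
from look import *
from plan import plan
for i in range(4): vision.camera("wrist")
look(["bolt_thick","drilled_block"])
plan([(527.7,354,4,7.2)])
E
```

```text
bolt_thick 0.75 [324.0, 233.0] [528.58, 354.27, 9.37, 0.89]
at [527.1 354.9 100.8] 7.2 tilt [0.    0.001] t 26.88 w 34.0 F 0.0
(527.7, 354, 4, 7.2) shift [-1.   0.5 96.8] wz 0.0 rows 3 +settle
```

>>> arm_command(series="-1 1 60 0 0 0 34;-1 1 60 0 0 0 34;-1 1 96 0 0 0 34;-1 1 96 0 0 0 34;-1 1 96 0 0 0 34;-1 1 96 0 0 0 34")

```text
clock: 27.38
tool_pos: [0.5281, 0.354, 0.0043]
eef_rot: [[-0.126, 0.992, -0.0], [0.992, 0.126, -0.0], [-0.0, -0.0, -1.0]]
ft_force: [0.7, -0.8, 0.6]
gripper_width: 0.0342
grasp_force: 0.0
```

>>> arm_command(series="0 0 0 0 0 0 8;0 0 0 0 0 0 8;0 0 0 0 0 0 8;0 0 0 0 0 0 8;0 0 0 0 0 0 8;0 0 0 0 0 0 8;0 0 -40 0 0 0 8;0 0 -80 0 0 0 8", squeeze=40)

```text
clock: 28.05
tool_pos: [0.5267, 0.3533, 0.083]
eef_rot: [[-0.126, 0.992, -0.005], [0.992, 0.126, -0.002], [-0.002, -0.006, -1.0]]
ft_force: [1.1, 0.0, 0.5]
gripper_width: 0.0145
grasp_force: 40.0
```

>>> arm_command(series="0 0 -196 0 0 0 8;0 0 -196 0 0 0 8;0 0 -196 0 0 0 8;0 0 -196 0 0 0 8;0 0 -196 0 0 0 8;0 0 -196 0 0 0 8;0 0 -196 0 0 0 8")

```text
clock: 28.63
tool_pos: [0.5283, 0.3541, 0.2812]
eef_rot: [[-0.126, 0.992, 0.002], [0.992, 0.126, 0.001], [0.001, 0.002, -1.0]]
ft_force: [0.5, 0.2, -1.2]
gripper_width: 0.015
grasp_force: 40.0
```

>>> arm_command(series="-260 -50.6 0 0 0 0.126 8;-260 -50.6 0 0 0 0.126 8;-260 -50.6 0 0 0 0.126 8;-260 -50.6 0 0 0 0.126 8;-260 -50.6 0 0 0 0.126 8;-260 -50.6 0 0 0 0.126 8;-260 -50.6 0 0 0 0.126 8;-260 -50.6 0 0 0 0.126 8")

```text
clock: 29.3
tool_pos: [0.5099, 0.0867, 0.2784]
eef_rot: [[0.004, 1.0, -0.004], [1.0, -0.004, -0.0], [-0.0, -0.004, -1.0]]
ft_force: [0.6, 0.0, -0.6]
gripper_width: 0.0146
grasp_force: 40.0
```

>>> arm_command(series="-273 -29 0 0 0 0.113 8;-273 -29 0 0 0 0.113 8;-273 -29 0 0 0 0.113 8;-273 -29 0 0 0 0.113 8;-273 -29 0 0 0 0.113 8;-273 -29 0 0 0 0.113 8;-273 -29 0 0 0 0.113 8;-273 -29 0 0 0 0.113 8")

```text
clock: 29.97
tool_pos: [0.481, -0.1864, 0.2782]
eef_rot: [[0.117, 0.993, -0.003], [0.993, -0.117, 0.001], [0.001, -0.003, -1.0]]
ft_force: [0.1, -0.2, -0.7]
gripper_width: 0.0149
grasp_force: 40.0
```

```bash
python3 - <<'E'
from look import *
from plan import plan,tp
for i in range(4): vision.camera("wrist")
c=vision.get_calibration("wrist")
cv2.imwrite("pics/w8.png",vision.camera("wrist")[...,::-1])
b1=tp('bolt',25,0)
plan([(*b1,35,-6.5),(*b1,8,-6.5)])
E
```

```text
at [ 481.9 -181.8  279.7] -6.4 tilt [ 0.001 -0.001] t 30.22 w 14.8 F 40.0
(481.1, -183.4, 35, -6.5) shift [ -1.7  -0.6 244.7] wz 0.002 rows 6 +settle
(481.1, -183.4, 8, -6.5) shift [ 0.  0. 27.] wz 0.0 rows 1 +settle
```

View pics/w8.png

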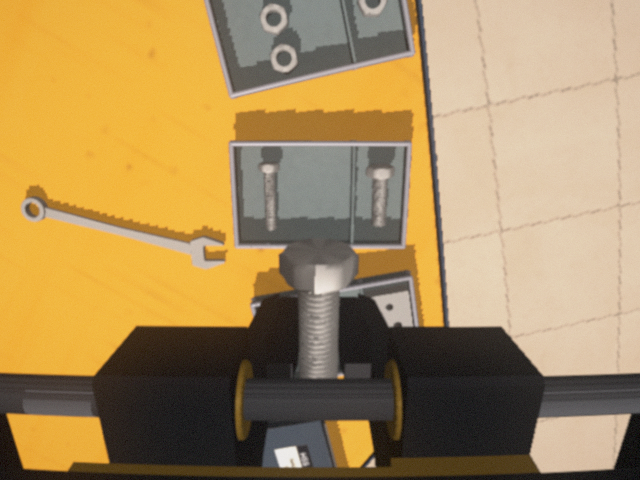

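The thin bolt lies on its side in the bay at (270,195), and the thick bolt is held level. I'll place it about 49 mm from the first one.

>>> arm_command(series="-1 -1.5 150 0 0 0 8;-1 -1.5 150 0 0 0 8;-1 -1.5 150 0 0 0 8;-1 -1.5 150 0 0 0 8;-1 -1.5 245 0 0 0 8;-1 -1.5 245 0 0 0 8;-1 -1.5 245 0 0 0 8;-1 -1.5 245 0 0 0 8")

```text
clock: 30.88
tool_pos: [0.4786, -0.1819, 0.0321]
eef_rot: [[0.111, 0.994, -0.005], [0.994, -0.111, 0.004], [0.003, -0.006, -1.0]]
ft_force: [-0.9, 0.1, -0.6]
gripper_width: 0.0148
grasp_force: 40.0
```

>>> arm_command(series="0 0 13 0 0 0 8;0 0 27 0 0 0 8;0 0 27 0 0 0 8;0 0 27 0 0 0 8;0 0 27 0 0 0 23;0 0 27 0 0 0 23;0 0 27 0 0 0 23;0 0 27 0 0 0 23")

```text
clock: 31.55
tool_pos: [0.4802, -0.1843, 0.0088]
eef_rot: [[0.113, 0.994, 0.001], [0.994, -0.113, -0.0], [-0.0, 0.001, -1.0]]
ft_force: [-0.8, 0.7, 0.3]
gripper_width: 0.0227
grasp_force: 0.0
```

>>> arm_command(series="0 0 -40 0 0 0 23;0 0 -80 0 0 0 23;0 0 -180 0 0 0 23;0 0 -272 0 0 0 23;0 0 -272 0 0 0 23;0 0 -272 0 0 0 23;0 0 -272 0 0 0 23;0 0 -272 0 0 0 23")

```text
clock: 32.22
tool_pos: [0.4811, -0.1849, 0.2861]
eef_rot: [[0.113, 0.994, 0.008], [0.994, -0.113, -0.006], [-0.005, 0.009, -1.0]]
ft_force: [0.2, -0.5, 1.0]
gripper_width: 0.0231
grasp_force: 0.0
```

```bash
python3 - <<'E'
from plan import *
b1=tp('block',-3,0)
plan([(490,30,280,0),(490,250,280,7.3),(499,466.5,280,7.3),(499,466.5,100,7.3),(499,466.5,4,7.3)])
plan([(499,466.5,280,7.3),(490,200,280,5),(475,-70,280,4.3),(*b1,280,4.3),(*b1,35,4.3),(*b1,8,4.3)],(499,466.5,4,7.3))
E
```

```text
at [ 481.1 -184.9  286.1] -6.5 tilt [-0.005  0.009] t 32.22 w 23.1 F 0.0
(490, 30, 280, 0) shift [214.5 -15.4   6.1] wz -0.113 rows 6 +settle
(490, 250, 280, 7.3) shift [220.   0.  -0.] wz -0.127 rows 6 +settle
(499, 466.5, 280, 7.3) shift [213.6  36.4  -0. ] wz 0.0 rows 6 +settle
(499, 466.5, 100, 7.3) shift [  0.   0. 180.] wz 0.0 rows 5 +settle
(499, 466.5, 4, 7.3) shift [ 0.  0. 96.] wz 0.0 rows 3 +settle
at [ 481.1 -184.9  286.1] -6.5 tilt [-0.005  0.009] t 32.22 w 23.1 F 0.0
(499, 466.5, 280, 7.3) shift [   0.    0. -276.] wz 0.0 rows 7 +settle
(490, 200, 280, 5) shift [-263.2  -42.8   -0. ] wz 0.04 rows 7 +settle
(475, -70, 280, 4.3) shift [-267.7  -38.5   -0. ] wz 0.012 rows 7 +settle
(457.8, -339.7, 280, 4.3) shift [-267.7  -37.4   -0. ] wz 0.0 rows 7 +settle
(457.8, -339.7, 35, 4.3) shift [  0.   0. 245.] wz 0.0 rows 6 +settle
(457.8, -339.7, 8, 4.3) shift [ 0.  0. 27.] wz 0.0 rows 1 +settle
```

>>> arm_command(series="214.5 -14 0 0 0 -0.113 60;214.5 -14 0 0 0 -0.113 60;214.5 -14 0 0 0 -0.113 60;214.5 -14 0 0 0 -0.113 60;214.5 -14 0 0 0 -0.113 60;214.5 -14 0 0 0 -0.113 60")

```text
clock: 32.72
tool_pos: [0.4895, 0.0355, 0.2799]
eef_rot: [[-0.005, 1.0, -0.001], [1.0, 0.005, 0.001], [0.001, -0.001, -1.0]]
ft_force: [0.2, -0.7, -0.2]
gripper_width: 0.0596
grasp_force: 0.0
```

>>> arm_command(series="220 0 0 0 0 -0.127 60;220 0 0 0 0 -0.127 60;220 0 0 0 0 -0.127 60;220 0 0 0 0 -0.127 60;220 0 0 0 0 -0.127 60;220 0 0 0 0 -0.127 60")

```text
clock: 33.22
tool_pos: [0.4893, 0.2547, 0.2794]
eef_rot: [[-0.13, 0.991, -0.001], [0.991, 0.13, 0.001], [0.001, -0.001, -1.0]]
ft_force: [-0.4, 0.0, 0.3]
gripper_width: 0.0603
grasp_force: 0.0
```

>>> arm_command(series="213.5 36.5 0 0 0 0 60;213.5 36.5 0 0 0 0 60;213.5 36.5 0 0 0 0 60;213.5 36.5 0 0 0 0 60;213.5 36.5 0 0 0 0 60;213.5 36.5 0 0 0 0 60;213.5 36.5 0 0 0 0 60;213.5 36.5 0 0 0 0 60")

```text
clock: 33.88
tool_pos: [0.4998, 0.4662, 0.2793]
eef_rot: [[-0.127, 0.992, -0.001], [0.992, 0.127, -0.001], [-0.001, -0.001, -1.0]]
ft_force: [-0.3, 0.2, 0.7]
gripper_width: 0.0598
grasp_force: 0.0
```

>>> arm_command(series="0 0 180 0 0 0 60;0 0 180 0 0 0 60;0 0 180 0 0 0 60;0 0 180 0 0 0 60;0 0 180 0 0 0 60;0 0 180 0 0 0 60;0 0 180 0 0 0 60;0 0 180 0 0 0 60")

```text
clock: 34.55
tool_pos: [0.5007, 0.4666, 0.1029]
eef_rot: [[-0.126, 0.992, 0.003], [0.992, 0.126, 0.002], [0.002, 0.004, -1.0]]
ft_force: [0.3, 0.1, 0.8]
gripper_width: 0.0598
grasp_force: 0.0
```

```bash
python3 - <<'E'
from look import *
from plan import plan
for i in range(4): vision.camera("wrist")
cv2.imwrite("pics/w9.png",vision.camera("wrist")[...,::-1])
look(["drilled_block"])
plan([(499,466.5,4,7.3)])
E
```

```text
drilled_block 0.65 [320.0, 244.0] [499.43, 466.69, 187.39, 0.98]
at [499.5 467.  100.7] 7.3 tilt [0.    0.001] t 34.9 w 59.8 F 0.0
(499, 466.5, 4, 7.3) shift [-0.4 -0.6 96.7] wz -0.0 rows 3 +settle
```

View pics/w9.png

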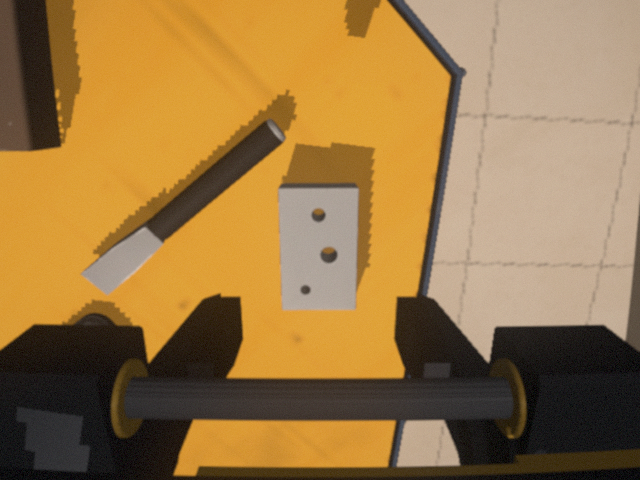

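The block at (319,247) is centred and the chisel is well clear. I'll grasp it and carry it to the block tray.

>>> arm_command(series="0 0 60 0 0 0 60;0 0 60 0 0 0 60;0 0 96 0 0 0 60;0 0 96 0 0 0 60;0 0 96 0 0 0 60;0 0 96 0 0 0 60")

```text
clock: 35.4
tool_pos: [0.4994, 0.467, 0.0043]
eef_rot: [[-0.127, 0.992, -0.0], [0.992, 0.127, -0.0], [-0.0, -0.0, -1.0]]
ft_force: [-0.6, -0.1, 0.1]
gripper_width: 0.0596
grasp_force: 0.0
```

>>> arm_command(series="0 0 0 0 0 0 35;0 0 0 0 0 0 35;0 0 0 0 0 0 35;0 0 0 0 0 0 35;0 0 0 0 0 0 35;0 0 0 0 0 0 35;0 0 -20 0 0 0 35;0 0 -50 0 0 0 35", squeeze=60)

```text
clock: 36.07
tool_pos: [0.4973, 0.4655, 0.0505]
eef_rot: [[-0.127, 0.992, -0.007], [0.992, 0.127, -0.005], [-0.004, -0.008, -1.0]]
ft_force: [-0.3, 0.3, -5.6]
gripper_width: 0.0443
grasp_force: 60.0
```

>>> arm_command(series="0 0 -226 0 0 0 35;0 0 -226 0 0 0 35;0 0 -226 0 0 0 35;0 0 -226 0 0 0 35;0 0 -226 0 0 0 35;0 0 -226 0 0 0 35;0 0 -226 0 0 0 35")

```text
clock: 36.65
tool_pos: [0.5, 0.4675, 0.2847]
eef_rot: [[-0.127, 0.992, 0.006], [0.992, 0.127, 0.004], [0.003, 0.006, -1.0]]
ft_force: [0.4, -0.1, -5.4]
gripper_width: 0.0448
grasp_force: 60.0
```

>>> arm_command(series="-263 -43 0 0 0 0.04 35;-263 -43 0 0 0 0.04 35;-263 -43 0 0 0 0.04 35;-263 -43 0 0 0 0.04 35;-263 -43 0 0 0 0.04 35;-263 -43 0 0 0 0.04 35;-263 -43 0 0 0 0.04 35")

```text
clock: 37.23
tool_pos: [0.4888, 0.1964, 0.2775]
eef_rot: [[-0.084, 0.996, -0.005], [0.996, 0.084, -0.002], [-0.002, -0.005, -1.0]]
ft_force: [-0.5, -0.1, -4.3]
gripper_width: 0.0444
grasp_force: 60.0
```

>>> arm_command(series="-268 -38.5 0 0 0 0.012 35;-268 -38.5 0 0 0 0.012 35;-268 -38.5 0 0 0 0.012 35;-268 -38.5 0 0 0 0.012 35;-268 -38.5 0 0 0 0.012 35;-268 -38.5 0 0 0 0.012 35;-268 -38.5 0 0 0 0.012 35")

```text
clock: 37.82
tool_pos: [0.4735, -0.0732, 0.2775]
eef_rot: [[-0.072, 0.997, -0.004], [0.997, 0.072, 0.001], [0.001, -0.004, -1.0]]
ft_force: [0.6, 0.2, -4.5]
gripper_width: 0.0443
grasp_force: 60.0
```

```bash
python3 - <<'E'
from look import *
from plan import plan,tp
for i in range(4): vision.camera("wrist")
tr=prism(rect(174,106)+[26.5,0],0,20)
for cam in("scene","top"):
    vision.camera(cam); c=vision.get_calibration(cam)
    for o in find("block_tray",cam,.012,.3,c): print(o['p'],o['px'].tolist(),np.round(fit([tr],c,o['region'],*(o['xy']-[26,0]),[-10,0,10]),2).tolist())
b1=tp('block',-3,0)
plan([(*b1,280,4.3),(*b1,35,4.3)])
E
```

```text
0.7 [467.0, 214.0] [461.27, -340.86, 4.71, 0.98]
0.43 [367.0, 194.0] [557.41, -130.18, -131.66, 0.08]
at [474.9 -68.6 279.7] 4.4 tilt [ 0.001 -0.001] t 38.22 w 44.7 F 60.0
(457.8, -339.7, 280, 4.3) shift [-269.   -37.8   -0.3] wz 0.002 rows 7 +settle
(457.8, -339.7, 35, 4.3) shift [  0.   0. 245.] wz 0.0 rows 6 +settle
```

>>> arm_command(series="-269 -38 0 0 0 0 35;-269 -38 0 0 0 0 35;-269 -38 0 0 0 0 35;-269 -38 0 0 0 0 35;-269 -38 0 0 0 0 35;-269 -38 0 0 0 0 35;-269 -38 0 0 0 0 35;-269 -38 0 0 0 0 35")

```text
clock: 38.88
tool_pos: [0.4566, -0.3442, 0.2789]
eef_rot: [[-0.072, 0.997, -0.001], [0.997, 0.072, -0.0], [-0.0, -0.001, -1.0]]
ft_force: [-0.3, -0.4, -6.3]
gripper_width: 0.0443
grasp_force: 60.0
```

>>> arm_command(series="0 0 150 0 0 0 35;0 0 150 0 0 0 35;0 0 150 0 0 0 35;0 0 150 0 0 0 35;0 0 240 0 0 0 35;0 0 240 0 0 0 35;0 0 240 0 0 0 35;0 0 240 0 0 0 35")

```text
clock: 39.55
tool_pos: [0.4568, -0.339, 0.0385]
eef_rot: [[-0.076, 0.997, -0.003], [0.997, 0.076, 0.004], [0.004, -0.003, -1.0]]
ft_force: [0.3, -0.3, -4.6]
gripper_width: 0.0444
grasp_force: 60.0
```

```bash
python3 - <<'E'
from look import *
from plan import plan,tp
for i in range(3): vision.camera("wrist")
b1=tp('block',-3,0)
plan([(*b1,8,4.3)])
E
```

```text
at [ 458.6 -341.7   43. ] 4.3 tilt [-0.004  0.003] t 39.7 w 44.4 F 60.0
(457.8, -339.7, 8, 4.3) shift [ 2.  -0.6 35. ] wz 0.001 rows 1 +settle
```

>>> arm_command(series="1 0 16 0 0 0 35;1 0 32 0 0 0 35;1 0 32 0 0 0 35;1 0 32 0 0 0 35;1 0 32 0 0 0 53;1 0 32 0 0 0 53;1 0 32 0 0 0 53;1 0 32 0 0 0 53")

```text
clock: 40.37
tool_pos: [0.4576, -0.3403, 0.0094]
eef_rot: [[-0.075, 0.997, 0.001], [0.997, 0.075, -0.002], [-0.002, 0.001, -1.0]]
ft_force: [0.0, 1.0, -0.3]
gripper_width: 0.053
grasp_force: 0.0
```

>>> arm_command(series="0 0 -40 0 0 0 53;0 0 -80 0 0 0 53;0 0 -180 0 0 0 53;0 0 -272 0 0 0 53;0 0 -272 0 0 0 53;0 0 -272 0 0 0 53;0 0 -272 0 0 0 53;0 0 -272 0 0 0 53")

```text
clock: 41.03
tool_pos: [0.4582, -0.3408, 0.2869]
eef_rot: [[-0.075, 0.997, 0.007], [0.997, 0.075, -0.008], [-0.009, 0.007, -1.0]]
ft_force: [-0.1, -0.4, 0.1]
gripper_width: 0.0528
grasp_force: 0.0
```

>>> arm_command(series="200 -100 0 0 0 0 53;200 -100 0 0 0 0 53;200 -100 0 0 0 0 53;200 -100 0 0 0 0 53;200 -100 0 0 0 0 53;200 -100 0 0 0 0 53;200 -100 0 0 0 0 53;200 -100 0 0 0 0 53")

```text
clock: 41.7
tool_pos: [0.3426, -0.1479, 0.2805]
eef_rot: [[-0.076, 0.997, 0.001], [0.997, 0.076, -0.001], [-0.001, 0.001, -1.0]]
ft_force: [0.3, 0.1, -0.5]
gripper_width: 0.0527
grasp_force: 0.0
```

>>> arm_command(series="250 0 0 0 0 0 53;250 0 0 0 0 0 53;250 0 0 0 0 0 53;250 0 0 0 0 0 53;250 0 0 0 0 0 53;250 0 0 0 0 0 53;250 0 0 0 0 0 53;250 0 0 0 0 0 53")

```text
clock: 42.37
tool_pos: [0.3243, 0.1028, 0.28]
eef_rot: [[-0.08, 0.997, -0.001], [0.997, 0.08, -0.0], [-0.0, -0.001, -1.0]]
ft_force: [1.5, -0.0, 0.5]
gripper_width: 0.0532
grasp_force: 0.0
```

```bash
python3 - <<'E'
from look import *
from plan import plan
for i in range(5): vision.camera("wrist")
plan([])
t=cv2.resize(vision.camera("top")[165:290,140:500,::-1],None,fx=2.2,fy=2.2); s=cv2.resize(vision.camera("scene")[90:250,260:480,::-1],None,fx=1.8,fy=1.8)
o=np.zeros((t.shape[0]+s.shape[0],t.shape[1],3),np.uint8); o[:t.shape[0]]=t; o[t.shape[0]:,:s.shape[1]]=s
cv2.imwrite("pics/f.png",o); print(o.shape)
for n in("chisel","key"): show(find(n,"top",.012 if n=="chisel" else .008))
E
```

```text
at [324.4 100.  280.1] 4.1 tilt [-0. -0.] t 42.62 w 52.8 F 0.0
(563, 792, 3)
{'p': 0.87, 'px': [169.0, 251.0], 'xy': [415.3, 475.3], 'size': [151.2, 20.9], 'ang': 45.0}
{'p': 0.61, 'px': [208.0, 274.0], 'xy': [323.4, 360.2], 'size': [123.4, 31.8], 'ang': 28.7}
```

View pics/f.png

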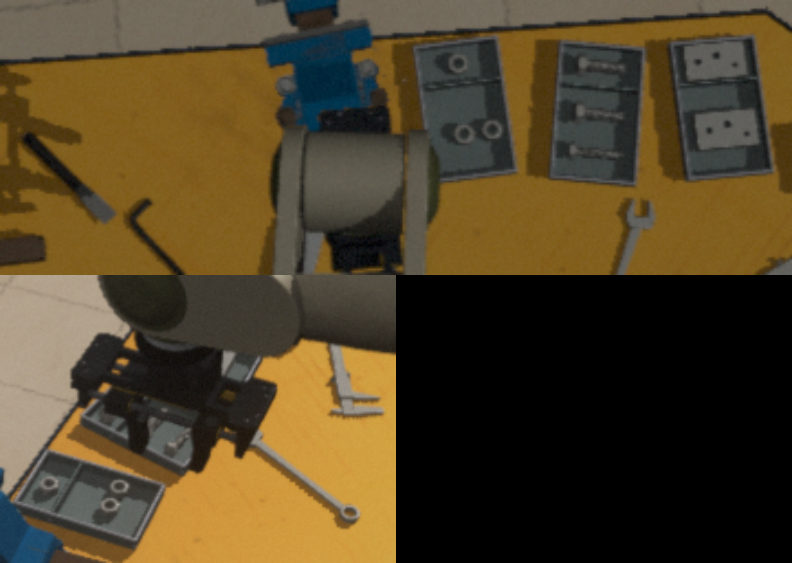

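All five pieces lie flat in the right bays: nuts at (464,133) and (491,129), bolts at (595,115) and (595,152), block at (727,130). The chisel and key haven't moved, and the arm is clear of everything.

```bash
python3 -c "
from workcell import bot
print(bot.hand_in())"
```

```text
the job is handed in; nothing more can be done
None
```

All five pieces are sorted into their trays — nuts and block flat, bolts on their sides and none stacked — with the chisel and hex key where they lay, and the job was handed in at about 43 s of the 131 s allowed; no verdict came back.

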